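# Reset the stone-sizing gate with the gauge blade

### The arm

A 6-joint arm with a two-finger parallel gripper is mounted at the origin on the work surface. World frame = base frame: x ahead of the robot, y to its left, z up, the work surface at z = 0. Lengths are in m, angles in rad, forces in N, time in s.
With the tool pointing down it reaches from about 0.425 to 0.95 m from the base axis. Payload 3.5 kg.
Tool frame: the origin (TCP) lies between the finger pads; the fingertips stand 14 mm ahead of it and the grasp point (between the pads) lies 5 mm behind it; z points along the fingers, y is the line along which they close (so a half turn about z gives the same grasp; the last joint's range is limited). The gripper opens to 85 mm and grips with 20 to 120 N. Pads are 22 mm wide; open, the fingers measure 114 mm over their backs; the gripper's body (76 mm by 85 mm) begins 54 mm behind the grasp point. The pads swing forward as they close: fully open they stand 13 mm farther back than shut.
Start: joints at [1.187, 0.286, 1.577, -0, 1.279, -0.15], TCP at [0.156, 0.657, 0.245] pointing down, gripper open.
Joint ranges: [-2.77, 2.77], [-0.9, 2.22], [0.21, 2.48], [-1.53, 4.67], [0.24, 2.81], [-2.84, 2.84]. Speed limits (rad/s): [2.79, 2.79, 3.14, 3.14, 3.14, 3.14].

### API

Orientations are given as a unit quaternion [x, y, z, w].
In Python, from plant import * gives the robot as it stands.
- The arm moves only by the tool step_arm, never from a script. Its argument "commands" is a list of rows, each an object of numbers: "gripper": the gripper's target within -1 to 1 (shut at 1, half-way at 0, fully open at -1); "x", "y", "z": the shift along the tool's x, y, z in mm; "spin": the turn about the tool's z in degrees. A call has exactly 10 rows; each row shifts and turns the commanded pose from where the row before left it, along the tool's axes as they then stand; what a row does not reach is not made up. A row lasts 1/10 s, in which the tool goes at most 50 mm and 8.59 degrees, less where a joint would pass 70% of its speed; a pose out of reach is approached as far as the arm can. A call with a gripper value outside its range is refused whole. The fingers move at their own pace and stop on an object; "force" is the grip in N (left out, the last holds). Time passes only in rows, so rows that do not move let the fingers close, or fill a call up. It gives the time, the measured TCP pose, the force, the opening and the grip force at its end, in the units of the state.
- get_state(): the state, without advancing time (a new reading comes with each control period).
- read_camera(name): name is "scene" or "top" or "wrist"; returns a dict with "color" (400x640x3 uint8, red, green, blue), "z_map" (400x640 float32, m along the optical axis (not along the pixel's ray), 0 where there is no reading), "fx", "fy", "cx", "cy" (pixels), "distortion" ([k1, k2, p1, p2, k3] as OpenCV has them; the pictures are not rectified), "eye" and "attitude" of the camera in the world; the wrist camera has in their place "mount" (4x4, takes a point from camera to tool coordinates, whose origin is the TCP and whose axes are the flange's). Camera axes: x right, y up, looking along -z (the intrinsics and any distortion apply to the point x, -y, -z); pixel columns grow to the right and rows downward; lengths in m; the calibration is good to about 2 mm. A picture is of the moment at which its call begins: read the wrist's pose just before it.
- sign_off(): hands the job in; it is judged then, once.
The state is a dict: "time": time; "qpos": joint angles; "dq": joint speeds; "joint_efforts": joint torques, N m; "eef_pos": TCP position; "tcp_rot": TCP orientation; "contact_force": force on the tool from outside, world axes, zero at the start; "wrist_torque": the same for the moment, N m; "opening": opening from 0.0 (shut) to 1.0 (fully open); "finger_force": force on a finger pad.
Only numpy, scipy, OpenCV 4.12 (cv2) and the standard library are available. Lean on these libraries where they do the work, as an engineer would, in place of code of your own. Each camera call takes 0.05 s, during which the arm holds its last target. There are 200 camera calls.

### The job

Reset the stone-sizing gate to the gauge blade. Clear the pebbles off its bed into the empty black tray, slacken the jam nut by about a sixth of a turn or more before touching the adjuster, push the blade under the gate until its tip meets the back stop, and wind the adjuster down until the gate just rests on the blade without pressing; then, with the blade still in, tighten the nut fully again. Put the blade back flat in its rest and push the guard door shut until it snaps home on its catch, leaving the jars, glass lumps and brush alone.

Things in the scene. Friction and masses are not known exactly. Their poses are not given: they have to be found in the camera images.
- sizer: Stone-sizing gate, a grey steel machine fixed to the table; sizes in mm. Origin: centre of its underside; +x runs from the open feed end (guard door) to gate and back stop. Bed 270 (x) by 186, its flat top 30 above the table, lips 12 high along both long sides. A catch post (92 high, y 94 to 106) stands at the feed end. Motor housing, 115 high, behind the back stop (x 137 to 207).
- bed_mid (a point): Point on the bed's top straight below the screw's axis and the gate (sizer x 70, y 0, z 30); axes as the sizer's. The back stop's face lies 45 mm further along +x. Over it a bridge 170 wide (y), 40 deep (x), underside 100 and top 120 mm above the table, on two uprights with 110 between them; the gate hangs in it, nut and screw stand on it.
- gate_edge (a point): Middle of the lower edge of the gate plate (14 thick along x, 104 wide, aluminium). Its height above bed_mid is the gap under the gate; at the start 17 to 22.
- screw (a joint): Adjuster screw, rad; grows clockwise seen from above, which lowers the gate 12 mm a turn: gap = 22 mm - 1.91 mm per rad (to 1 mm). Ends at 0 and 7.0; starts at 0.2 to 2.3. Stiff (0.06 N m), stays where left. The gate stops on what is under it; winding further presses on it like a stiff spring, and the gate comes down when that is pulled out.
- screw_head (a point): Centre of the top of the brass adjuster head, a flat bar 30 long (this point's x), 12 thick (its y), 22 high, on a collar 28 across and 4 high. It turns with the screw and rises and falls with the gate: top 185 mm above the table at gap 22, 175 at gap 12. Below the collar the bare 16 mm thread runs down to the nut.
- nut (a joint): Jam nut, rad: 0 is tight (hard stop), grows anticlockwise seen from above as it is slackened, to a stop at 1.5. Turns stiffly (0.12 N m) and stays where it is left. Starts tight.
- nut_top (a point): Centre of the top face of the steel hexagon jam nut below the adjuster head, on the same axis: 36 across flats, 18 high, top 143 above the table, underside on a 5 mm washer on the bridge. Flats face this point's x axis and 60 degrees to either side of it.
- door (a joint): Guard door at the feed end, rad: 0 is shut (hard stop), grows as it swings outwards away from the bed, to 1.75; starts at 1.42 to 1.65. Light hinge, stays where left. A spring ball on the catch post bears on its free edge over the last 0.12 rad or so (push about 5 N) and snaps over its outer face at 0.
- door_hinge (a point): On the door's upright hinge axis at mid height, 62 mm above the table; shut, it has the sizer's axes and lies at sizer x -135, y -85. Aluminium panel 12 thick, 60 high (32 to 92 above the table), from the hinge to 165 along this point's +y; its outer face, to be pushed, is 6 to the point's -x side, with a knob (16 across, 18 proud) 148 from the hinge.
- door_edge (a point): On the outer face of the door at its free edge, mid height.
- blade: Gauge blade: flat steel bar 160 long (x), 36 wide, 12 thick, tip at +x, with an upright grip tab near the other end; 0.35 kg. Origin: centre of its underside.
- blade_tip (a point): Middle of the blade's tip end face, 6 above its underside.
- blade_tab (a point): In the upright grip tab, 40 above the blade's underside and 62 behind the blade's centre. The tab is 36 long along the blade, 12 thick across it and reaches from 12 to 54 above the blade's underside.
- rest: The blade's rest: shallow dark wooden trough, 190 (x) by 66 (y) outside, 180 by 56 inside, floor 5 and rim 12 above the table, fixed. Origin: centre of its underside. The blade starts lying in it, tip to +x.
- tray: Black plastic stone tray, 180 (x) by 200 (y), walls 5 thick, 40 high, floor 5, fixed, empty at the start. Origin: centre of its underside.
- stone0: White rounded pebble, 36 across and 28 high, flat underside, lying at the start on the bed near the feed end; may be absent. Origin: centre of its underside.
- stone1: White rounded pebble, 40 across and 30 high, flat underside, lying at the start on the bed near the feed end; may be absent. Origin: centre of its underside.
- stone2: White rounded pebble, 44 across and 32 high, flat underside, lying at the start on the bed near the feed end; may be absent. Origin: centre of its underside.
- jar0: Glass sample jar, 52 across, 75 high: leave alone. Origin: centre of underside.
- jar1: Amber sample jar, 52 across, 75 high: leave alone.
- jar2: Glass sample jar with black lid, 60 across, 85 high: leave alone.
- lump0: Green glass lump on the table, 56 across, 36 high: leave alone.
- lump1: Amber glass lump, 48 across, 31 high: leave alone.
- brush: Hand brush lying on the table: leave alone.

How it is judged:
By the outcome, as a careful person would: the job done as asked, in the order asked, and still so for the second after the job is handed in, with the robot touching nothing.
Of stone0, stone1, stone2 only 1 to 3 are there at a start; the rules pass over those that are not, and their reading is None.
At some moment in a run one of stone0, stone1, stone2 may be knocked a few centimetres aside while the robot is not near it.
It also fails if it takes over 210 s, if anything falls off the work surface, if the arm or the gripper's body presses on something with over 40 N, if the wrist force passes 120 N, or if a joint passes its speed limit or range.

## Working session

There is one attempt and no reset: what is moved stays moved. The work goes in short steps, Python scripts to look and compute and a tool call to move; the robot and the scene stay as the last step left them, time stands still between calls to the robot, and variables do not carry over. Pictures are saved under pics/ and viewed, at most 14 in all, crops included, and the job is handed in when it is done.

Besides the shell and the picture viewer there is one more tool, called after "Request:" by a JSON object that holds its "api" and its "payload". step_arm: Moves the arm, as the interface text tells. Its arguments: {"type":"object","properties":{"commands":{"type":"array"},"force":{"type":"number"}},"required":["commands"]}

```bash
mkdir -p pics; ls; cat > h.py <<'E'
from plant import *
import numpy as np, cv2
from scipy.spatial.transform import Rotation as R
def cam(name):
    s=get_state(); c=read_camera(name)
    if 'mount' in c:
        T=np.eye(4);T[:3,:3]=R.from_quat(s['tcp_rot']).as_matrix();T[:3,3]=s['eef_pos'];c['T']=T@np.array(c['mount'])
    else:
        a=np.array(c['attitude']);T=np.eye(4);T[:3,:3]=a if a.shape==(3,3) else R.from_quat(a).as_matrix();T[:3,3]=c['eye'];c['T']=T
    c['K']=np.array([[c['fx'],0,c['cx']],[0,c['fy'],c['cy']],[0,0,1.]])
    return c
def ray(c,u,v):
    p=cv2.undistortPoints(np.array([[[u,v]]],float),c['K'],np.array(c['distortion'],float))[0,0]
    return c['T'][:3,:3]@np.array([p[0],-p[1],-1.])
def at_z(c,u,v,z):
    d=ray(c,u,v);o=c['T'][:3,3];return o+d*(z-o[2])/d[2]
def at_d(c,u,v):
    return c['T'][:3,3]+ray(c,u,v)*c['z_map'][int(v),int(u)]
def cloud(c):
    v,u=np.mgrid[0:400,0:640];p=cv2.undistortPoints(np.stack([u.ravel(),v.ravel()],1)[:,None].astype(float),c['K'],np.array(c['distortion'],float))[:,0]
    z=c['z_map'].ravel()[:,None];P=np.c_[p[:,0],-p[:,1],-np.ones(len(p))]*z
    return (P@c['T'][:3,:3].T+c['T'][:3,3]).reshape(400,640,3)
def proj(c,P):
    q=(np.atleast_2d(P)-c['T'][:3,3])@c['T'][:3,:3]
    q=q*[1,-1,-1]
    return cv2.projectPoints(q,np.zeros(3),np.zeros(3),c['K'],np.array(c['distortion'],float))[0][:,0]
def save(c,f,crop=None,k=1):
    im=c['color'][:,:,::-1]
    if crop: im=im[crop[1]:crop[3],crop[0]:crop[2]]
    cv2.imwrite('pics/'+f,cv2.resize(im,None,fx=k,fy=k,interpolation=cv2.INTER_CUBIC))
E
python3 - <<'E'
from h import *
import pickle
for n in('top','scene'):
    c=cam(n);save(c,n+'0.png',k=1.25);pickle.dump(c,open(n+'0.pkl','wb'));print(n,c['T'],c['fx'],c['distortion'])
print(get_state())
E
```

```text
pics
top [[ 6.94387664e-04  9.86827099e-01 -1.61776988e-01  2.95110205e-01]
 [-9.99962579e-01  2.08024791e-03  8.39725937e-03  1.50497343e-02]
 [ 8.62317935e-03  1.61765103e-01  9.86791615e-01  1.70152126e+00]
 [ 0.00000000e+00  0.00000000e+00  0.00000000e+00  1.00000000e+00]] 429.57878270890575 [0.0161121 0.        0.        0.        0.       ]
scene [[ 0.53142248 -0.45207208  0.71639443  1.59054174]
 [ 0.8470993   0.280011   -0.45168198 -0.64825789]
 [ 0.00359449  0.84689118  0.53175408  0.91602896]
 [ 0.          0.          0.          1.        ]] 504.4077129581143 [0.03527964 0.         0.         0.         0.        ]
{'time': 0.1, 'qpos': array([ 1.18699805e+00,  2.87126691e-01,  1.57804951e+00,  9.49627473e-06,
        1.27857948e+00, -1.49996215e-01]), 'dq': array([ 0.00144216, -0.00310369, -0.00262369,  0.00022598,  0.00076813,
        0.000632  ]), 'joint_efforts': array([ 3.28471997e-04, -4.07299304e+01, -2.93697596e+01, -1.48651361e-04,
        3.44805325e-03, -3.97486716e-06]), 'eef_pos': array([0.15613467, 0.65611183, 0.24404214]), 'tcp_rot': array([ 1.16636249e-01,  9.93174111e-01, -1.04202035e-03, -2.89622021e-04]), 'contact_force': array([ 1.14370698, -0.5716944 , -0.54883076]), 'wrist_torque': array([-0.05200783,  0.02716925, -0.04244267]), 'finger_force': 0.0, 'opening': 0.9994498136641795}
```

View pics/top0.png

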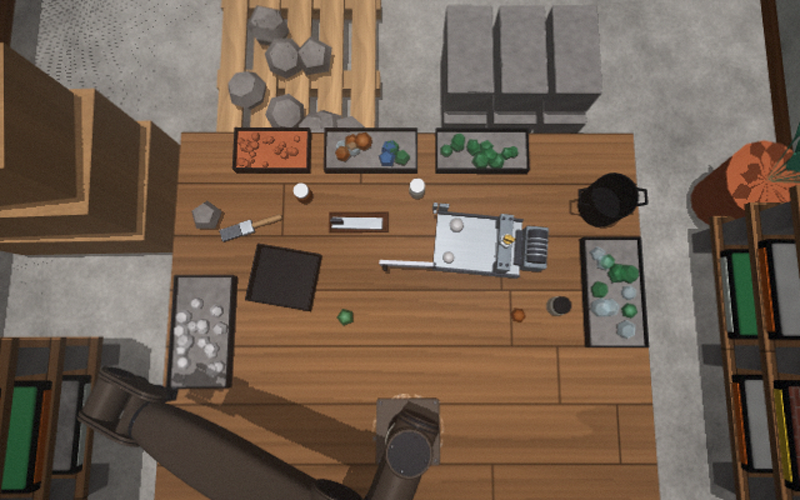

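View pics/scene0.png

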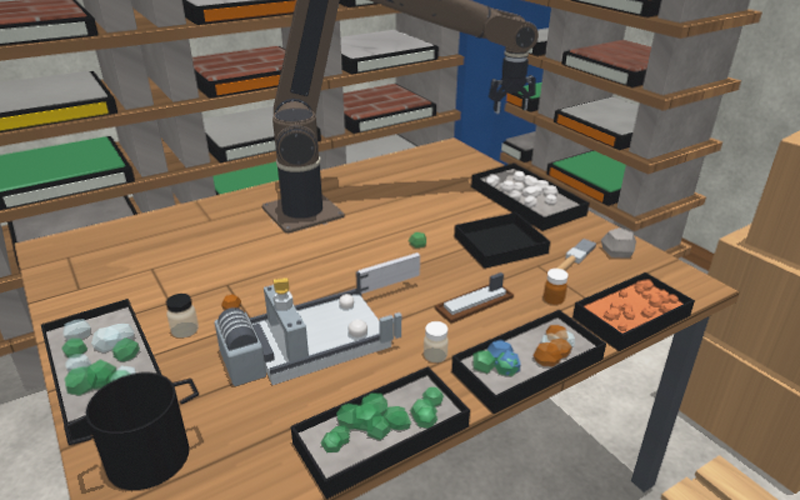

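The top view shows the sizer at about (478,243) with its feed end to the left, two white pebbles on the bed at (457,225) and (448,257), the door open at (408,264), the rest with the blade at (358,222) and its tab on the left, and the empty tray at (284,278). Next I'll view an enlarged crop and take positions from depth.

```bash
python3 - <<'E'
from h import *
import pickle
c=pickle.load(open('top0.pkl','rb'))
save(c,'topcrop.png',(295,155,445,230),5.3)
P=cloud(c)
def pr(n,u,v): print(n,u,v,at_d(c,u,v).round(4))
m=(P[...,1]>-.45)&(P[...,1]<0.35)&(P[...,0]>.4)&(P[...,0]<.8)
# bed plane and tall points
bed=m&(abs(P[...,2]-.03)<.004)&(P[...,1]<.0)
print('bed',bed.sum(),P[bed].mean(0))
pts=P[bed][:,:2]; print(cv2.minAreaRect(pts.astype(np.float32)))
br=m&(abs(P[...,2]-.12)<.004);print('bridge',br.sum(),cv2.minAreaRect(P[br][:,:2].astype(np.float32)))
mh=m&(abs(P[...,2]-.115)<.003)&(P[...,1]<-.3)
hs=m&(P[...,2]>.15);print('head',hs.sum(),P[hs].mean(0),P[hs][:,2].max(),cv2.minAreaRect(P[hs][:,:2].astype(np.float32)) if hs.sum()>3 else 0)
print('nut',P[m&(abs(P[...,2]-.143)<.004)].round(3)[:20])
st=m&(P[...,2]>.045)&(P[...,2]<.066)
n,l,s,cen=cv2.connectedComponentsWithStats(st.astype(np.uint8))
for i in range(1,n):
    if s[i,4]>6: q=P[l==i]; print(cen[i],s[i,4],q.mean(0).round(4),q[:,2].max().round(4),'white',c['color'][l==i].mean(0).round())
# tray
t=(P[...,2]>.034)&(P[...,2]<.046)&(P[...,1]>.15)&(P[...,1]<.6)&(P[...,0]<.66)&(P[...,0]>.3)&(c['color'].max(2)<70)
print('tray',t.sum(),cv2.minAreaRect(P[t][:,:2].astype(np.float32)) if t.any() else '')
t=(abs(P[...,2]-.005)<.004)&(P[...,1]>.15)&(P[...,1]<.6)&(P[...,0]<.66)&(P[...,0]>.3)&(c['color'].max(2)<70)
print('trayfl',t.sum(),cv2.minAreaRect(P[t][:,:2].astype(np.float32)) if t.any() else '')
E
```

```text
bed 1374 [ 0.56820153 -0.19771518  0.03041029]
((0.5987910628318787, -0.20902317762374878), (0.4262933135032654, 0.2461509257555008), 84.15204620361328)
bridge 369 ((0.5565671920776367, -0.3386493921279907), (0.14021901786327362, 0.17014163732528687), 84.66258239746094)
head 53 [ 0.55911402 -0.28796614  0.17752997] 0.18930965431722147 ((0.560045599937439, -0.28887709975242615), (0.022632451727986336, 0.028309861198067665), 6.931478023529053)
nut [[ 0.579 -0.29   0.146]
 [ 0.58  -0.295  0.143]
 [ 0.576 -0.279  0.145]
 [ 0.573 -0.273  0.141]
 [ 0.572 -0.276  0.145]
 [ 0.572 -0.279  0.145]
 [ 0.569 -0.273  0.139]
 [ 0.569 -0.276  0.142]
 [ 0.565 -0.276  0.14 ]
 [ 0.561 -0.272  0.142]
 [ 0.561 -0.275  0.144]
 [ 0.56  -0.279  0.147]
 [ 0.558 -0.272  0.141]
 [ 0.557 -0.275  0.146]
 [ 0.557 -0.279  0.143]
 [ 0.554 -0.275  0.143]
 [ 0.553 -0.278  0.147]
 [ 0.553 -0.283  0.143]
 [ 0.554 -0.305  0.142]
 [ 0.55  -0.283  0.141]]
[332.48387097 153.09677419] 31 [ 0.7319 -0.0256  0.0521] 0.0652 white [116. 109. 102.]
[243.93333333 156.46666667] 30 [0.7173 0.3235 0.0513] 0.0641 white [91. 64. 47.]
[
[... 390 characters left out ...]
] 0.0659 white [68. 67. 71.]
[358.27419355 205.12903226] 62 [ 0.5241 -0.125   0.055 ] 0.0642 white [178. 175. 175.]
[396.57142857 215.64285714] 14 [ 0.4835 -0.2723  0.0547] 0.0657 white [77. 76. 79.]
[313. 212.] 7 [0.4967 0.0501 0.0573] 0.065 white [89. 84. 85.]
[331. 213.] 7 [ 0.4934 -0.0194  0.0539] 0.0589 white [87. 82. 84.]
[355.375 214.375] 8 [ 0.4889 -0.1139  0.048 ] 0.051 white [92. 92. 97.]
[426.5   214.875] 8 [ 0.4868 -0.3881  0.0542] 0.0641 white [59. 59. 60.]
tray 335 ((0.464258074760437, 0.378645122051239), (0.24323152005672455, 0.4169495403766632), 17.034841537475586)
trayfl 1392 ((0.480204701423645, 0.3487938642501831), (0.285676509141922, 0.4287145435810089), 8.58742904663086)
```

View pics/topcrop.png

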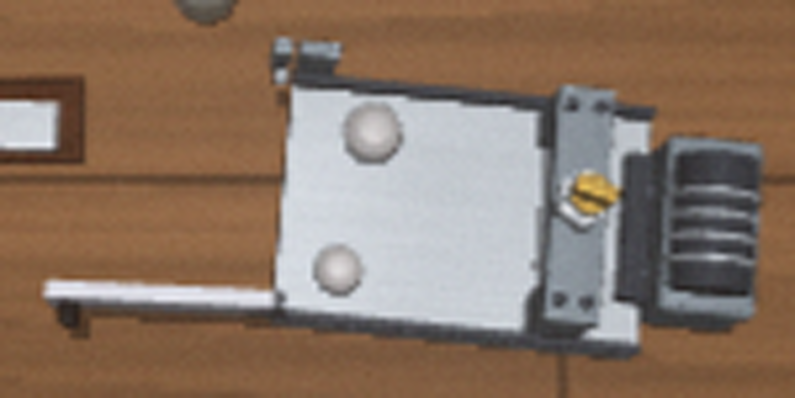

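The crop shows the bed's feed corner at about (291,83), the bridge from (557,88) to (543,330), the brass head at (592,192), and pebbles at (372,132) and (338,270). The machine's +x runs towards world -y, turned about 5° further. I'll compute this properly and plan the first move.

```bash
cat >> h.py <<'E'
def plan(x,y,z,psi=None):
    """tool shift (mm) at present yaw, spin deg to get tool-y angle psi (deg), shift after spin"""
    s=get_state();M=R.from_quat(s['tcp_rot']).as_matrix();d=(np.array([x,y,z])-s['eef_pos'])*1000
    p=np.degrees(np.arctan2(M[1,1],M[0,1]))
    print('yaw',p.round(1),'q6',round(s['qpos'][5],2),'now shift',(M.T@d).round(1),end=' ')
    if psi is not None:
        sp=(p-psi+90)%180-90;M2=R.from_euler('z',-sp,degrees=True).as_matrix()@M
        print('spin',sp.round(1),'then shift',(M2.T@d).round(1),'or spin',(sp-180*np.sign(sp)).round(1))
    else: print()
E
python3 - <<'E'
from h import *
import pickle
c=pickle.load(open('top0.pkl','rb'))
f=lambda u,v,z:at_z(c,295+u/5.3,155+v/5.3,z)[:2]
print('feed edge',f(291,83,.03),f(275,305,.03))
a,b=f(557,88,.12),f(543,330,.12);a2,b2=f(614,92,.12),f(600,330,.12)
print('bridge',a,b,a2,b2,np.linalg.norm(a-b),np.degrees(np.arctan2(*(a-b)[::-1])))
print('head',f(592,192,.18))
print('stones',f(372,132,.05),f(338,270,.05))
print('door',f(45,290,.092),f(280,298,.092))
g=lambda u,v,z:at_z(c,u/1.25,v/1.25,z)[:2]
print('tray',[g(*p,.04).round(3) for p in((256,246),(321,254),(313,310),(246,300))])
print('rest',[g(*p,.012).round(3) for p in((330,212),(388,212),(388,232),(330,232))])
w=read_camera('wrist');print(np.round(w['mount'],3),w['fx'])
plan(.575,-.15,.30,-5.5)
E
```

```text
feed edge [ 0.66600169 -0.09537194] [ 0.4981426  -0.08212938]
bridge [ 0.64285014 -0.27855012] [ 0.46998786 -0.26403947] [ 0.64003545 -0.31900366] [ 0.47006558 -0.30388193] 0.17347024329595273 -4.798354626965654
head [ 0.55753541 -0.28922263]
stones [ 0.62464508 -0.15368301] [ 0.52159425 -0.12730988]
door [0.5010743  0.08521568] [ 0.49563527 -0.08212378]
tray [array([0.558, 0.473]), array([0.533, 0.27 ]), array([0.36 , 0.289]), array([0.39 , 0.495])]
rest [array([0.673, 0.249]), array([0.674, 0.062]), array([0.609, 0.062]), array([0.608, 0.247])]
[[ 0.     0.947  0.322  0.084]
 [ 1.    -0.001  0.001  0.   ]
 [ 0.001  0.322 -0.947 -0.127]
 [ 0.     0.     0.     1.   ]] 305.87147748016463
yaw 76.6 q6 -0.15 now shift [-594.2 -687.3  -54.6] spin 82.1 then shift [-762.3  494.1  -56.9] or spin -97.9
```

Request:
{"api": "step_arm", "payload": {"commands": [{"spin":8.2,"z":-5},{"spin":8.2,"z":-5},{"spin":8.2,"z":-5},{"spin":8.2,"z":-5},{"spin":8.2,"z":-5},{"spin":8.2,"z":-5},{"spin":8.2,"z":-5},{"spin":8.2,"z":-5},{"spin":8.2,"z":-5},{"spin":8.2,"z":-5}]}}

```text
invalid input
```

Request:
{"api": "step_arm", "payload": {"commands": [{"x":-38,"y":24},{"x":-38,"y":24},{"x":-38,"y":24},{"x":-38,"y":24},{"x":-38,"y":24},{"x":-38,"y":24},{"x":-38,"y":24},{"x":-38,"y":24},{"x":-38,"y":24},{"x":-38,"y":24}]}}

```text
invalid input
```

Request:
{"api": "step_arm", "payload": {"commands": [{"x":-38,"y":25},{"x":-38,"y":25},{"x":-38,"y":25},{"x":-38,"y":25},{"x":-38,"y":25},{"x":-38,"y":25},{"x":-38,"y":25},{"x":-38,"y":25},{"x":-38,"y":25},{"x":0}]}}

```text
invalid input
```

```bash
python3 - <<'E'
from h import *
import pickle
c=cam('wrist');pickle.dump(c,open('w1.pkl','wb'));save(c,'w1.png',k=1.25)
plan(.575,-.15,.30,-5)
E
```

```text
yaw 76.6 q6 -0.15 now shift [-594.2 -687.4  -54.7] spin 81.6 then shift [-766.7  487.4  -56.4] or spin -98.4
```

View pics/w1.png

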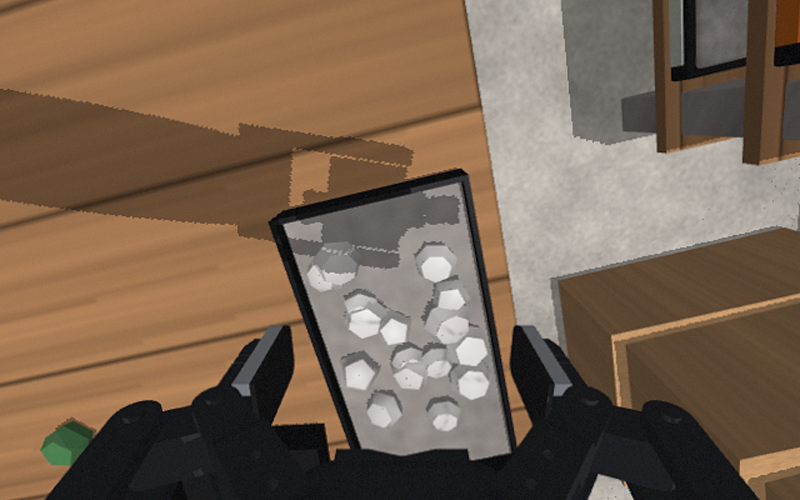

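The arm did not move, because each row probably needs every key. The picture only shows the white-stone bin under the start pose.

Request:
{"api": "step_arm", "payload": {"commands": [{"x":0,"y":0,"z":-5,"spin":8.2,"gripper":-1},{"x":0,"y":0,"z":-5,"spin":8.2,"gripper":-1},{"x":0,"y":0,"z":-5,"spin":8.2,"gripper":-1},{"x":0,"y":0,"z":-5,"spin":8.2,"gripper":-1},{"x":0,"y":0,"z":-5,"spin":8.2,"gripper":-1},{"x":0,"y":0,"z":-5,"spin":8.2,"gripper":-1},{"x":0,"y":0,"z":-5,"spin":8.2,"gripper":-1},{"x":0,"y":0,"z":-5,"spin":8.2,"gripper":-1},{"x":0,"y":0,"z":-5,"spin":8.2,"gripper":-1},{"x":0,"y":0,"z":-5,"spin":8.2,"gripper":-1}], "force": 60}}

```text
time: 1.2
eef_pos: [0.1563, 0.6565, 0.2951]
tcp_rot: [0.742, 0.671, -0.0, 0.0]
contact_force: [-0.5, -0.9, -0.7]
opening: 1.001
finger_force: 0.0
```

Request:
{"api": "step_arm", "payload": {"commands": [{"x":-38,"y":24,"z":0,"spin":0,"gripper":-1},{"x":-38,"y":24,"z":0,"spin":0,"gripper":-1},{"x":-38,"y":24,"z":0,"spin":0,"gripper":-1},{"x":-38,"y":24,"z":0,"spin":0,"gripper":-1},{"x":-38,"y":24,"z":0,"spin":0,"gripper":-1},{"x":-38,"y":24,"z":0,"spin":0,"gripper":-1},{"x":-38,"y":24,"z":0,"spin":0,"gripper":-1},{"x":-38,"y":24,"z":0,"spin":0,"gripper":-1},{"x":-38,"y":24,"z":0,"spin":0,"gripper":-1},{"x":-38,"y":24,"z":0,"spin":0,"gripper":-1}]}}

```text
time: 2.2
eef_pos: [0.3598, 0.2541, 0.2954]
tcp_rot: [0.739, 0.673, 0.0, 0.0]
contact_force: [0.3, 0.2, 0.5]
opening: 1.0
finger_force: 0.0
```

Request:
{"api": "step_arm", "payload": {"commands": [{"x":-38,"y":25,"z":0,"spin":0,"gripper":-1},{"x":-38,"y":25,"z":0,"spin":0,"gripper":-1},{"x":-38,"y":25,"z":0,"spin":0,"gripper":-1},{"x":-38,"y":25,"z":0,"spin":0,"gripper":-1},{"x":-38,"y":25,"z":0,"spin":0,"gripper":-1},{"x":-38,"y":25,"z":0,"spin":0,"gripper":-1},{"x":-38,"y":25,"z":0,"spin":0,"gripper":-1},{"x":-38,"y":25,"z":0,"spin":0,"gripper":-1},{"x":-38,"y":25,"z":0,"spin":0,"gripper":-1},{"x":-20,"y":0,"z":0,"spin":0,"gripper":-1}]}}

```text
time: 3.2
eef_pos: [0.5508, -0.1291, 0.2946]
tcp_rot: [0.74, 0.672, -0.0, 0.0]
contact_force: [0.2, 0.5, -0.1]
opening: 0.995
finger_force: 0.0
```

```bash
python3 - <<'E'
from h import *
import pickle
c=cam('wrist');pickle.dump(c,open('w2.pkl','wb'));save(c,'w2.png',k=1.25)
print(get_state()['eef_pos']);plan(.575,-.15,.30,-5)
P=cloud(c)
r=c['color'].astype(int)
st=(P[...,2]>.038)&(P[...,2]<.066)&(P[...,1]>-.26)&(P[...,1]<-.09)&(P[...,0]>.45)&(P[...,0]<.69)
n,l,s,cen=cv2.connectedComponentsWithStats(st.astype(np.uint8))
for i in range(1,n):
    if s[i,4]>60: q=P[l==i]; print(cen[i].round(),s[i,4],q.mean(0).round(4),q[:,2].max().round(4),q.min(0).round(3),q.max(0).round(3),r[l==i].mean(0).round())
E
```

```text
[ 0.54980245 -0.13061065  0.2945011 ]
yaw -5.6 q6 -0.31 now shift [-16.8  27.   -5.5] spin -0.6 then shift [-17.1  26.8  -5.5] or spin 179.4
[413. 179.] 1013 [ 0.6648 -0.159   0.0432] 0.0659 [ 0.651 -0.26   0.038] [ 0.684 -0.095  0.066] [79. 80. 84.]
[274. 199.] 785 [ 0.4846 -0.1695  0.0409] 0.0434 [ 0.472 -0.26   0.038] [ 0.495 -0.09   0.043] [66. 68. 74.]
[301. 165.] 610 [ 0.5263 -0.1241  0.0522] 0.0581 [ 0.509 -0.143  0.041] [ 0.543 -0.109  0.058] [142. 138. 137.]
[384. 178.] 900 [ 0.6259 -0.1494  0.0555] 0.0617 [ 0.606 -0.173  0.042] [ 0.647 -0.131  0.062] [190. 186. 184.]
```

View pics/w2.png

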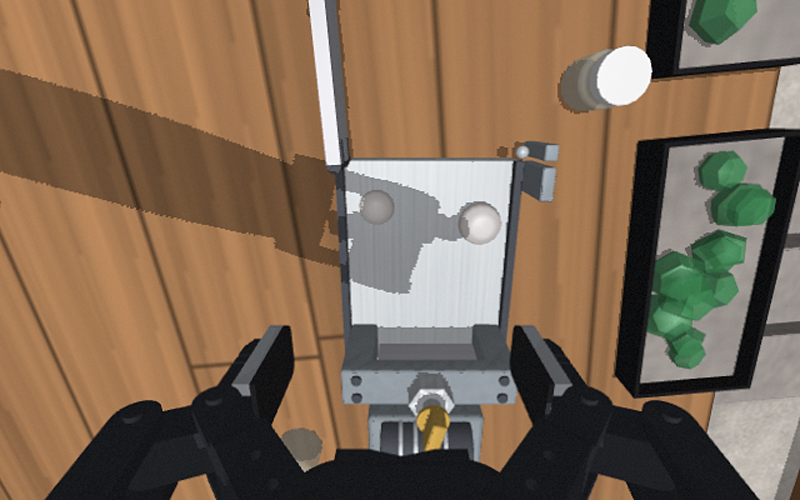

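The wrist view shows the bed with exactly two pebbles, at (377,207) and (480,223): stone0 (top at 58 mm) and stone2 (top at 62 mm). The lips are close to both, so I'll grip along the machine's x, with the tool turned 90°.

Request:
{"api": "step_arm", "payload": {"commands": [{"x":0,"y":0,"z":0,"spin":8.5,"gripper":-1},{"x":0,"y":0,"z":0,"spin":8.5,"gripper":-1},{"x":0,"y":0,"z":0,"spin":8.5,"gripper":-1},{"x":0,"y":0,"z":0,"spin":8.5,"gripper":-1},{"x":0,"y":0,"z":0,"spin":8.5,"gripper":-1},{"x":0,"y":0,"z":0,"spin":8.5,"gripper":-1},{"x":0,"y":0,"z":0,"spin":8.5,"gripper":-1},{"x":0,"y":0,"z":0,"spin":8.5,"gripper":-1},{"x":0,"y":0,"z":0,"spin":8.5,"gripper":-1},{"x":0,"y":0,"z":0,"spin":8.5,"gripper":-1}]}}

```text
time: 4.25
eef_pos: [0.5492, -0.1251, 0.2952]
tcp_rot: [1.0, -0.006, -0.0, -0.0]
contact_force: [0.5, -0.1, -0.3]
opening: 0.997
finger_force: 0.0
```

Request:
{"api": "step_arm", "payload": {"commands": [{"x":0,"y":0,"z":0,"spin":5,"gripper":-1},{"x":-12,"y":0,"z":30,"spin":0,"gripper":-1},{"x":-12,"y":-2,"z":30,"spin":0,"gripper":-1},{"x":0,"y":0,"z":30,"spin":0,"gripper":-1},{"x":0,"y":0,"z":30,"spin":0,"gripper":-1},{"x":0,"y":0,"z":30,"spin":0,"gripper":-1},{"x":0,"y":0,"z":0,"spin":0,"gripper":-1},{"x":0,"y":0,"z":0,"spin":0,"gripper":-1},{"x":0,"y":0,"z":0,"spin":0,"gripper":-1},{"x":0,"y":0,"z":0,"spin":0,"gripper":-1}]}}

```text
time: 5.25
eef_pos: [0.5271, -0.122, 0.1477]
tcp_rot: [0.999, -0.047, 0.002, 0.001]
contact_force: [-0.2, 0.2, -0.6]
opening: 1.002
finger_force: 0.0
```

```bash
python3 - <<'E'
from h import *
plan(.526,-.126,.044,-95)
E
```

```text
yaw -95.4 q6 1.25 now shift [ -1.1   4.  103.7] spin -0.4 then shift [ -1.1   3.9 103.7] or spin 179.6
```

Request:
{"api": "step_arm", "payload": {"commands": [{"x":-1,"y":4,"z":26,"spin":0,"gripper":-1},{"x":0,"y":0,"z":26,"spin":0,"gripper":-1},{"x":0,"y":0,"z":26,"spin":0,"gripper":-1},{"x":0,"y":0,"z":26,"spin":0,"gripper":-1},{"x":0,"y":0,"z":0,"spin":0,"gripper":-1},{"x":0,"y":0,"z":0,"spin":0,"gripper":1},{"x":0,"y":0,"z":0,"spin":0,"gripper":1},{"x":0,"y":0,"z":0,"spin":0,"gripper":1},{"x":0,"y":0,"z":0,"spin":0,"gripper":1},{"x":0,"y":0,"z":0,"spin":0,"gripper":1}], "force": 40}}

```text
time: 6.25
eef_pos: [0.5259, -0.126, 0.0434]
tcp_rot: [0.999, -0.047, 0.002, 0.001]
contact_force: [-0.4, 0.4, 5.3]
opening: 0.389
finger_force: 40.2
```

Request:
{"api": "step_arm", "payload": {"commands": [{"x":0,"y":0,"z":0,"spin":0,"gripper":1},{"x":0,"y":0,"z":0,"spin":0,"gripper":1},{"x":0,"y":0,"z":-15,"spin":0,"gripper":1},{"x":0,"y":0,"z":-25,"spin":0,"gripper":1},{"x":0,"y":0,"z":-30,"spin":0,"gripper":1},{"x":0,"y":0,"z":-30,"spin":0,"gripper":1},{"x":0,"y":0,"z":-20,"spin":0,"gripper":1},{"x":0,"y":0,"z":-20,"spin":0,"gripper":1},{"x":0,"y":0,"z":0,"spin":0,"gripper":1},{"x":0,"y":0,"z":0,"spin":0,"gripper":1}]}}

```text
time: 7.25
eef_pos: [0.5243, -0.1254, 0.1816]
tcp_rot: [0.999, -0.047, 0.0, 0.0]
contact_force: [-0.3, -0.3, -0.7]
opening: 0.388
finger_force: 40.0
```

```bash
python3 - <<'E'
from h import *
plan(.460,.381,.16,-95); plan(.5,.32,.16,-95)
E
```

```text
yaw -95.4 q6 1.24 now shift [-111.7 -498.1   21.4] spin -0.4 then shift [-108.2 -498.9   21.4] or spin 179.6
yaw -95.4 q6 1.24 now shift [ -66.1 -441.1   21.5] spin -0.4 then shift [ -63.  -441.6   21.5] or spin 179.6
```

Request:
{"api": "step_arm", "payload": {"commands": [{"x":-8,"y":-46,"z":0,"spin":0,"gripper":1},{"x":-8,"y":-46,"z":0,"spin":0,"gripper":1},{"x":-8,"y":-46,"z":0,"spin":0,"gripper":1},{"x":-8,"y":-46,"z":0,"spin":0,"gripper":1},{"x":-8,"y":-46,"z":0,"spin":0,"gripper":1},{"x":-8,"y":-46,"z":0,"spin":0,"gripper":1},{"x":-8,"y":-46,"z":0,"spin":0,"gripper":1},{"x":-8,"y":-46,"z":0,"spin":0,"gripper":1},{"x":-8,"y":-46,"z":0,"spin":0,"gripper":1},{"x":-8,"y":-46,"z":0,"spin":0,"gripper":1}]}}

```text
time: 8.25
eef_pos: [0.4865, 0.3415, 0.1791]
tcp_rot: [0.999, -0.047, -0.002, 0.001]
contact_force: [0.8, -0.6, -1.8]
opening: 0.384
finger_force: 40.0
```

Request:
{"api": "step_arm", "payload": {"commands": [{"x":0,"y":0,"z":0,"spin":0,"gripper":1},{"x":0,"y":0,"z":40,"spin":0,"gripper":1},{"x":0,"y":0,"z":40,"spin":0,"gripper":1},{"x":0,"y":0,"z":40,"spin":0,"gripper":1},{"x":0,"y":0,"z":28,"spin":0,"gripper":1},{"x":0,"y":0,"z":0,"spin":0,"gripper":1},{"x":0,"y":0,"z":0,"spin":0,"gripper":0},{"x":0,"y":0,"z":0,"spin":0,"gripper":-0.5},{"x":0,"y":0,"z":0,"spin":0,"gripper":-0.5},{"x":0,"y":0,"z":0,"spin":0,"gripper":-0.5}]}}

```text
time: 9.25
eef_pos: [0.4892, 0.3406, 0.0353]
tcp_rot: [0.999, -0.047, 0.002, -0.001]
contact_force: [0.2, -0.5, 0.0]
opening: 0.751
finger_force: 0.0
```

Request:
{"api": "step_arm", "payload": {"commands": [{"x":0,"y":0,"z":-30,"spin":0,"gripper":-0.5},{"x":0,"y":0,"z":-40,"spin":0,"gripper":-0.5},{"x":0,"y":0,"z":-40,"spin":0,"gripper":-1},{"x":0,"y":0,"z":-20,"spin":0,"gripper":-1},{"x":13,"y":46,"z":0,"spin":0,"gripper":-1},{"x":13,"y":46,"z":0,"spin":0,"gripper":-1},{"x":13,"y":46,"z":0,"spin":0,"gripper":-1},{"x":13,"y":46,"z":0,"spin":0,"gripper":-1},{"x":13,"y":46,"z":0,"spin":0,"gripper":-1},{"x":13,"y":46,"z":0,"spin":0,"gripper":-1}]}}

```text
time: 10.25
eef_pos: [0.5401, 0.0561, 0.1646]
tcp_rot: [0.999, -0.047, 0.001, 0.0]
contact_force: [-0.3, 0.1, -0.1]
opening: 0.997
finger_force: 0.0
```

```bash
python3 - <<'E'
from h import *
c=cam('top');P=cloud(c)
for box in ((.45,.68,-.26,-.08),(.36,.56,.27,.49)):
    st=(P[...,2]>.015)&(P[...,2]<.066)&(P[...,0]>box[0])&(P[...,0]<box[1])&(P[...,1]>box[2])&(P[...,1]<box[3])&(c['color'].min(2)>100)&((P[...,2]>.04)|(box[2]>0))
    n,l,s,cen=cv2.connectedComponentsWithStats(st.astype(np.uint8))
    for i in range(1,n):
        if s[i,4]>15:q=P[l==i];print(cen[i].round(),s[i,4],q.mean(0).round(4),q.min(0).round(3),q.max(0).round(3))
plan(.6265,-.152,.16)
E
```

```text
[365. 180.] 84 [ 0.6247 -0.1505  0.0571] [ 0.606 -0.173  0.041] [ 0.647 -0.133  0.066]
[240. 216.] 58 [0.4838 0.3371 0.0305] [0.469 0.323 0.019] [0.5   0.352 0.042]
yaw -95.6 q6 1.58 now shift [104.1 192.6   6.3]
```

Stone0 is in the tray and stone2 has not moved, so I'll fetch it next.

Request:
{"api": "step_arm", "payload": {"commands": [{"x":21,"y":39,"z":0,"spin":0,"gripper":-1},{"x":21,"y":39,"z":0,"spin":0,"gripper":-1},{"x":21,"y":39,"z":0,"spin":0,"gripper":-1},{"x":21,"y":39,"z":0,"spin":0,"gripper":-1},{"x":20,"y":38,"z":0,"spin":0,"gripper":-1},{"x":0,"y":0,"z":0,"spin":0,"gripper":-1},{"x":0,"y":0,"z":40,"spin":0,"gripper":-1},{"x":0,"y":0,"z":30,"spin":0,"gripper":-1},{"x":0,"y":0,"z":0,"spin":0,"gripper":-1},{"x":0,"y":0,"z":0,"spin":0,"gripper":-1}]}}

```text
time: 11.3
eef_pos: [0.625, -0.1442, 0.0937]
tcp_rot: [0.999, -0.047, -0.0, -0.0]
contact_force: [0.2, -0.3, -0.0]
opening: 1.002
finger_force: 0.0
```

```bash
python3 - <<'E'
from h import *
plan(.6265,-.152,.046)
E
```

```text
yaw -95.4 q6 1.28 now shift [ 2.3  7.6 47.7]
```

Request:
{"api": "step_arm", "payload": {"commands": [{"x":2,"y":8,"z":0,"spin":0,"gripper":-1},{"x":0,"y":0,"z":24,"spin":0,"gripper":-1},{"x":0,"y":0,"z":24,"spin":0,"gripper":-1},{"x":0,"y":0,"z":0,"spin":0,"gripper":-1},{"x":0,"y":0,"z":0,"spin":0,"gripper":1},{"x":0,"y":0,"z":0,"spin":0,"gripper":1},{"x":0,"y":0,"z":0,"spin":0,"gripper":1},{"x":0,"y":0,"z":0,"spin":0,"gripper":1},{"x":0,"y":0,"z":0,"spin":0,"gripper":1},{"x":0,"y":0,"z":0,"spin":0,"gripper":1}]}}

```text
time: 12.3
eef_pos: [0.6277, -0.1537, 0.0479]
tcp_rot: [0.999, -0.047, 0.002, 0.001]
contact_force: [-2.1, -0.1, 6.4]
opening: 0.481
finger_force: 40.2
```

Request:
{"api": "step_arm", "payload": {"commands": [{"x":0,"y":0,"z":-15,"spin":0,"gripper":1},{"x":0,"y":0,"z":-25,"spin":0,"gripper":1},{"x":0,"y":0,"z":-30,"spin":0,"gripper":1},{"x":0,"y":0,"z":-35,"spin":0,"gripper":1},{"x":0,"y":0,"z":-30,"spin":0,"gripper":1},{"x":-10,"y":-20,"z":0,"spin":0,"gripper":1},{"x":-20,"y":-40,"z":0,"spin":0,"gripper":1},{"x":-20,"y":-40,"z":0,"spin":0,"gripper":1},{"x":-20,"y":-40,"z":0,"spin":0,"gripper":1},{"x":-20,"y":-40,"z":0,"spin":0,"gripper":1}]}}

```text
time: 13.3
eef_pos: [0.5526, 0.0359, 0.181]
tcp_rot: [0.999, -0.047, 0.0, -0.0]
contact_force: [0.4, 0.2, -1.0]
opening: 0.482
finger_force: 40.8
```

```bash
python3 - <<'E'
from h import *
plan(.455,.41,.17)
E
```

```text
yaw -95.4 q6 1.55 now shift [-132.5 -363.1   10.9]
```

Request:
{"api": "step_arm", "payload": {"commands": [{"x":-16,"y":-41,"z":0,"spin":0,"gripper":1},{"x":-16,"y":-41,"z":0,"spin":0,"gripper":1},{"x":-16,"y":-41,"z":0,"spin":0,"gripper":1},{"x":-16,"y":-41,"z":0,"spin":0,"gripper":1},{"x":-16,"y":-41,"z":0,"spin":0,"gripper":1},{"x":-16,"y":-41,"z":0,"spin":0,"gripper":1},{"x":-16,"y":-41,"z":0,"spin":0,"gripper":1},{"x":-16,"y":-41,"z":0,"spin":0,"gripper":1},{"x":-15,"y":-39,"z":0,"spin":0,"gripper":1},{"x":0,"y":0,"z":0,"spin":0,"gripper":1}]}}

```text
time: 14.3
eef_pos: [0.4437, 0.4174, 0.1811]
tcp_rot: [0.999, -0.044, 0.0, -0.001]
contact_force: [0.5, -0.1, -0.4]
opening: 0.481
finger_force: 40.9
```

Request:
{"api": "step_arm", "payload": {"commands": [{"x":0,"y":0,"z":40,"spin":0,"gripper":1},{"x":0,"y":0,"z":40,"spin":0,"gripper":1},{"x":0,"y":0,"z":40,"spin":0,"gripper":1},{"x":0,"y":0,"z":18,"spin":0,"gripper":1},{"x":0,"y":0,"z":0,"spin":0,"gripper":1},{"x":0,"y":0,"z":0,"spin":0,"gripper":0},{"x":0,"y":0,"z":0,"spin":0,"gripper":-0.3},{"x":0,"y":0,"z":0,"spin":0,"gripper":-0.4},{"x":0,"y":0,"z":0,"spin":0,"gripper":-0.4},{"x":0,"y":0,"z":-30,"spin":0,"gripper":-0.4}]}}

```text
time: 15.3
eef_pos: [0.4432, 0.4116, 0.0692]
tcp_rot: [0.999, -0.047, -0.003, 0.002]
contact_force: [-0.1, -0.3, -0.0]
opening: 0.699
finger_force: 0.0
```

Request:
{"api": "step_arm", "payload": {"commands": [{"x":0,"y":0,"z":-40,"spin":-8.5,"gripper":-0.4},{"x":0,"y":0,"z":-40,"spin":-8.5,"gripper":-0.4},{"x":0,"y":0,"z":-40,"spin":-8.5,"gripper":-1},{"x":0,"y":0,"z":-40,"spin":-8.5,"gripper":-1},{"x":0,"y":0,"z":-40,"spin":-8.5,"gripper":-1},{"x":0,"y":0,"z":0,"spin":-8.5,"gripper":-1},{"x":0,"y":0,"z":0,"spin":-8.5,"gripper":-1},{"x":0,"y":0,"z":0,"spin":-8.5,"gripper":-1},{"x":0,"y":0,"z":0,"spin":-8.5,"gripper":-1},{"x":0,"y":0,"z":0,"spin":-8.5,"gripper":-1}]}}

```text
time: 16.3
eef_pos: [0.4457, 0.4134, 0.2732]
tcp_rot: [0.766, 0.643, 0.001, 0.0]
contact_force: [0.6, 0.4, -0.2]
opening: 0.999
finger_force: 0.0
```

```bash
python3 - <<'E'
from h import *
c=cam('top');P=cloud(c)
for box in ((.45,.68,-.26,-.08),(.36,.56,.27,.49)):
    st=(P[...,2]>.015)&(P[...,2]<.066)&(P[...,0]>box[0])&(P[...,0]<box[1])&(P[...,1]>box[2])&(P[...,1]<box[3])&(c['color'].min(2)>100)&((P[...,2]>.04)|(box[2]>0))
    n,l,s,cen=cv2.connectedComponentsWithStats(st.astype(np.uint8))
    for i in range(1,n):
        if s[i,4]>15:q=P[l==i];print(cen[i].round(),s[i,4],q.mean(0).round(4),q.min(0).round(3),q.max(0).round(3))
plan(.565,-.27,.30,-5)
E
```

```text
[240. 216.] 55 [0.4845 0.3369 0.03  ] [0.469 0.324 0.018] [0.5   0.353 0.04 ]
[219. 226.] 76 [0.446  0.4134 0.0349] [0.429 0.395 0.025] [0.464 0.432 0.045]
yaw -9.8 q6 0.75 now shift [-653.   234.   -27.1] spin -4.8 then shift [-670.4  178.4  -27.2] or spin 175.2
```

Request:
{"api": "step_arm", "payload": {"commands": [{"x":0,"y":0,"z":-5,"spin":-4.8,"gripper":-1},{"x":-47,"y":12,"z":0,"spin":0,"gripper":-1},{"x":-47,"y":12,"z":0,"spin":0,"gripper":-1},{"x":-47,"y":12,"z":0,"spin":0,"gripper":-1},{"x":-47,"y":12,"z":0,"spin":0,"gripper":-1},{"x":-47,"y":12,"z":0,"spin":0,"gripper":-1},{"x":-47,"y":12,"z":0,"spin":0,"gripper":-1},{"x":-47,"y":12,"z":0,"spin":0,"gripper":-1},{"x":-47,"y":12,"z":0,"spin":0,"gripper":-1},{"x":-47,"y":12,"z":0,"spin":0,"gripper":-1}]}}

```text
time: 17.35
eef_pos: [0.512, -0.0201, 0.2783]
tcp_rot: [0.742, 0.671, 0.001, 0.001]
contact_force: [0.4, 0.9, 0.7]
opening: 1.0
finger_force: 0.0
```

Request:
{"api": "step_arm", "payload": {"commands": [{"x":-47,"y":12,"z":0,"spin":0,"gripper":-1},{"x":-47,"y":12,"z":0,"spin":0,"gripper":-1},{"x":-47,"y":13,"z":0,"spin":0,"gripper":-1},{"x":-47,"y":13,"z":0,"spin":0,"gripper":-1},{"x":-47,"y":13,"z":0,"spin":0,"gripper":-1},{"x":0,"y":0,"z":0,"spin":0,"gripper":-1},{"x":0,"y":0,"z":0,"spin":0,"gripper":-1},{"x":0,"y":0,"z":0,"spin":0,"gripper":-1},{"x":0,"y":0,"z":0,"spin":0,"gripper":-1},{"x":0,"y":0,"z":0,"spin":0,"gripper":-1}]}}

```text
time: 18.35
eef_pos: [0.5519, -0.2568, 0.2777]
tcp_rot: [0.74, 0.672, 0.0, 0.0]
contact_force: [-0.4, 0.9, -0.1]
opening: 0.999
finger_force: 0.0
```

```bash
python3 - <<'E'
from h import *
import pickle
c=cam('wrist');pickle.dump(c,open('w3.pkl','wb'))
u=proj(c,[[.558,-.287,.15]])[0].astype(int);print(u,get_state()['eef_pos'])
x0=max(0,u[0]-75);y0=max(0,u[1]-60);y0=min(y0,280);print(x0,y0);save(c,'w3.png',(x0,y0,x0+150,y0+120),5)
P=cloud(c)
m=(P[...,2]>.16)&(P[...,2]<.2)&(np.hypot(P[...,0]-.558,P[...,1]+.287)<.03);q=P[m];print('head',len(q),q.mean(0),np.percentile(q[:,2],[50,90,99]))
t=q[q[:,2]>np.percentile(q[:,2],90)-.006];print(cv2.minAreaRect(t[:,:2].astype(np.float32)))
m=(abs(P[...,2]-.143)<.004)&(np.hypot(P[...,0]-.558,P[...,1]+.287)<.03);print('nut',m.sum(),P[m].mean(0),cv2.minAreaRect(P[m][:,:2].astype(np.float32)))
m=(abs(P[...,2]-.12)<.003)&(abs(P[...,0]-.558)<.12)&(abs(P[...,1]+.287)<.045);print('bridge',m.sum(),cv2.minAreaRect(P[m][:,:2].astype(np.float32)))
E
```

```text
[331 227] [ 0.55188989 -0.2570048   0.2777039 ]
256 167
head 947 [ 0.56094886 -0.28718159  0.17491456] [0.18155833 0.18373897 0.18446069]
((0.561899721622467, -0.28973865509033203), (0.02966313250362873, 0.01212283130735159), 69.89208984375)
nut 573 [ 0.56187002 -0.28185454  0.14169428] ((0.5616511106491089, -0.2848697006702423), (0.040303267538547516, 0.028447071090340614), 2.745133399963379)
bridge 4792 ((0.5619048476219177, -0.28975972533226013), (0.03949983790516853, 0.16932715475559235), 84.5497055053711)
```

View pics/w3.png

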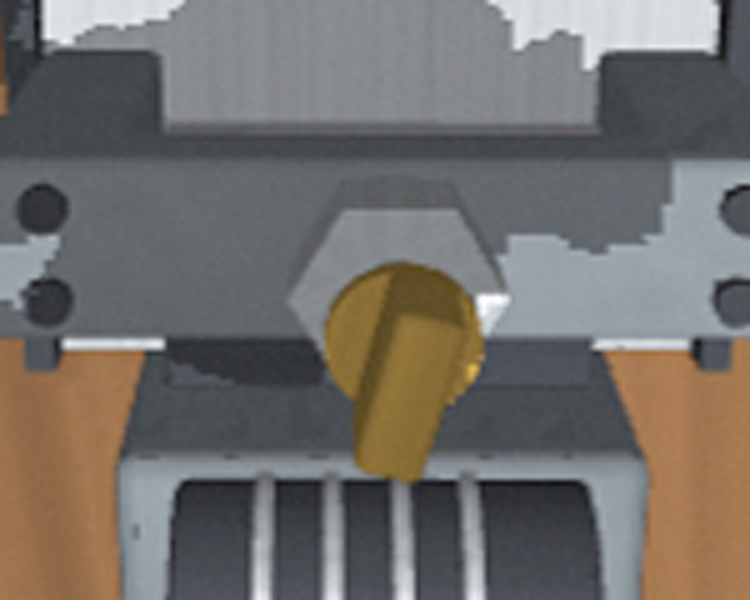

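The crop shows the nut with a flat facing up the picture (towards the feed, edge (345,208)–(460,208)) and corners left and right. The brass bar is at about 70° in the world. The bridge and the head agree on the axis at (0.562,-0.290). I'll grip the nut at yaw -35.5°, then slacken it.

Request:
{"api": "step_arm", "payload": {"commands": [{"x":-16,"y":7,"z":0,"spin":0,"gripper":-1},{"x":-16,"y":6,"z":0,"spin":0,"gripper":-1},{"x":0,"y":0,"z":0,"spin":7.5,"gripper":-1},{"x":0,"y":0,"z":0,"spin":7.5,"gripper":-1},{"x":0,"y":0,"z":0,"spin":7.5,"gripper":-1},{"x":0,"y":0,"z":0,"spin":7.5,"gripper":-1},{"x":0,"y":0,"z":25,"spin":0,"gripper":-1},{"x":0,"y":0,"z":25,"spin":0,"gripper":-1},{"x":0,"y":0,"z":0,"spin":0,"gripper":-1},{"x":0,"y":0,"z":0,"spin":0,"gripper":-1}]}}

```text
time: 19.4
eef_pos: [0.5616, -0.2922, 0.227]
tcp_rot: [0.89, 0.457, -0.0, -0.0]
contact_force: [0.5, -0.8, 0.8]
opening: 0.997
finger_force: 0.0
```

```bash
python3 - <<'E'
from h import *
plan(.5619,-.2898,.137,-35.5)
E
```

```text
yaw -35.6 q6 -0.02 now shift [ 2.2 -1.1 90. ] spin -0.1 then shift [ 2.2 -1.1 90. ] or spin 179.9
```

Request:
{"api": "step_arm", "payload": {"commands": [{"x":2,"y":-1,"z":20,"spin":0,"gripper":-1},{"x":0,"y":0,"z":30,"spin":0,"gripper":-1},{"x":0,"y":0,"z":20,"spin":0,"gripper":-1},{"x":0,"y":0,"z":12,"spin":0,"gripper":-1},{"x":0,"y":0,"z":6,"spin":0,"gripper":-1},{"x":0,"y":0,"z":0,"spin":0,"gripper":-1},{"x":0,"y":0,"z":0,"spin":0,"gripper":-1},{"x":0,"y":0,"z":0,"spin":0,"gripper":-1},{"x":0,"y":0,"z":0,"spin":0,"gripper":-1},{"x":0,"y":0,"z":0,"spin":0,"gripper":-1}]}}

```text
time: 20.4
eef_pos: [0.5622, -0.2893, 0.14]
tcp_rot: [0.889, 0.457, 0.0, 0.001]
contact_force: [0.4, -0.4, -0.3]
opening: 0.997
finger_force: 0.0
```

Request:
{"api": "step_arm", "payload": {"commands": [{"x":0,"y":0,"z":0,"spin":0,"gripper":1},{"x":0,"y":0,"z":0,"spin":0,"gripper":1},{"x":0,"y":0,"z":0,"spin":0,"gripper":1},{"x":0,"y":0,"z":0,"spin":0,"gripper":1},{"x":0,"y":0,"z":0,"spin":0,"gripper":1},{"x":0,"y":0,"z":0,"spin":0,"gripper":1},{"x":0,"y":0,"z":0,"spin":0,"gripper":1},{"x":0,"y":0,"z":0,"spin":0,"gripper":1},{"x":0,"y":0,"z":0,"spin":0,"gripper":1},{"x":0,"y":0,"z":0,"spin":0,"gripper":1}], "force": 60}}

```text
time: 21.4
eef_pos: [0.5625, -0.2895, 0.1398]
tcp_rot: [0.889, 0.457, 0.001, 0.001]
contact_force: [3.7, -1.9, 0.1]
opening: 0.405
finger_force: 64.0
```

```bash
python3 - <<'E'
from h import *
s=get_state();print({k:np.round(s[k],4) for k in('eef_pos','contact_force','wrist_torque','opening')});plan(.5619,-.2898,.137,-35.5)
E
```

```text
{'eef_pos': array([ 0.5625, -0.2895,  0.1398]), 'contact_force': array([ 3.6875, -1.8932,  0.0665]), 'wrist_torque': array([-0.4099, -0.6142, -0.0148]), 'opening': np.float64(0.4051)}
yaw -35.6 q6 -0.01 now shift [-0.6 -0.4  2.8] spin -0.1 then shift [-0.6 -0.4  2.8] or spin 179.9
```

Request:
{"api": "step_arm", "payload": {"commands": [{"x":0,"y":0,"z":0,"spin":-8,"gripper":1},{"x":0,"y":0,"z":0,"spin":-8,"gripper":1},{"x":0,"y":0,"z":0,"spin":-8,"gripper":1},{"x":0,"y":0,"z":0,"spin":-8,"gripper":1},{"x":0,"y":0,"z":0,"spin":-8,"gripper":1},{"x":0,"y":0,"z":0,"spin":-8,"gripper":1},{"x":0,"y":0,"z":0,"spin":-8,"gripper":1},{"x":0,"y":0,"z":0,"spin":-8,"gripper":1},{"x":0,"y":0,"z":0,"spin":-8,"gripper":1},{"x":0,"y":0,"z":0,"spin":0,"gripper":1}]}}

```text
time: 22.4
eef_pos: [0.5614, -0.2895, 0.1398]
tcp_rot: [0.451, 0.893, -0.001, -0.001]
contact_force: [-0.3, -2.3, 4.1]
opening: 0.403
finger_force: 64.3
```

```bash
python3 - <<'E'
from h import *
s=get_state();print({k:np.round(s[k],4) for k in('eef_pos','contact_force','wrist_torque','opening')});plan(.5619,-.2898,.137,-35.5)
E
```

```text
{'eef_pos': array([ 0.5614, -0.2895,  0.1398]), 'contact_force': array([-0.3253, -2.3016,  4.1108]), 'wrist_torque': array([-0.334 ,  0.0638,  0.1186]), 'opening': np.float64(0.403)}
yaw 36.4 q6 -1.27 now shift [-0.5  0.3  2.8] spin 71.9 then shift [0.1 0.6 2.8] or spin -108.1
```

Request:
{"api": "step_arm", "payload": {"commands": [{"x":0,"y":0,"z":0,"spin":0,"gripper":-1},{"x":0,"y":0,"z":0,"spin":0,"gripper":-1},{"x":0,"y":0,"z":0,"spin":0,"gripper":-1},{"x":0,"y":0,"z":0,"spin":0,"gripper":-1},{"x":0,"y":0,"z":0,"spin":0,"gripper":-1},{"x":0,"y":0,"z":0,"spin":0,"gripper":-1},{"x":0,"y":0,"z":-30,"spin":0,"gripper":-1},{"x":0,"y":0,"z":-40,"spin":0,"gripper":-1},{"x":0,"y":0,"z":-40,"spin":8.4,"gripper":-1},{"x":0,"y":0,"z":-30,"spin":8.4,"gripper":-1}]}}

```text
time: 23.4
eef_pos: [0.5624, -0.2894, 0.2826]
tcp_rot: [0.579, 0.815, 0.0, 0.002]
contact_force: [0.7, 0.1, -0.6]
opening: 0.999
finger_force: 0.0
```

Request:
{"api": "step_arm", "payload": {"commands": [{"x":0,"y":0,"z":0,"spin":8.4,"gripper":-1},{"x":0,"y":0,"z":0,"spin":8.4,"gripper":-1},{"x":0,"y":0,"z":0,"spin":8.4,"gripper":-1},{"x":45,"y":4,"z":0,"spin":0,"gripper":-1},{"x":45,"y":4,"z":0,"spin":0,"gripper":-1},{"x":45,"y":4,"z":0,"spin":0,"gripper":-1},{"x":45,"y":4,"z":0,"spin":0,"gripper":-1},{"x":45,"y":4,"z":0,"spin":0,"gripper":-1},{"x":45,"y":4,"z":0,"spin":0,"gripper":-1},{"x":45,"y":4,"z":0,"spin":0,"gripper":-1}]}}

```text
time: 24.4
eef_pos: [0.6206, 0.0235, 0.2795]
tcp_rot: [0.741, 0.672, 0.0, 0.0]
contact_force: [0.1, -0.4, 0.8]
opening: 1.001
finger_force: 0.0
```

Request:
{"api": "step_arm", "payload": {"commands": [{"x":45,"y":3,"z":0,"spin":0,"gripper":-1},{"x":45,"y":3,"z":0,"spin":0,"gripper":-1},{"x":0,"y":0,"z":0,"spin":0,"gripper":-1},{"x":0,"y":0,"z":0,"spin":0,"gripper":-1},{"x":0,"y":0,"z":0,"spin":0,"gripper":-1},{"x":0,"y":0,"z":0,"spin":0,"gripper":-1},{"x":0,"y":0,"z":0,"spin":0,"gripper":-1},{"x":0,"y":0,"z":0,"spin":0,"gripper":-1},{"x":0,"y":0,"z":0,"spin":0,"gripper":-1},{"x":0,"y":0,"z":0,"spin":0,"gripper":-1}]}}

```text
time: 25.4
eef_pos: [0.6353, 0.1103, 0.2794]
tcp_rot: [0.741, 0.672, 0.0, -0.0]
contact_force: [-0.3, 0.1, -1.0]
opening: 0.998
finger_force: 0.0
```

```bash
python3 - <<'E'
from h import *
import pickle
c=cam('wrist');pickle.dump(c,open('w4.pkl','wb'));save(c,'w4.png',k=1.25)
P=cloud(c);A=(abs(P[...,0]-.64)<.06)&(abs(P[...,1]-.155)<.13)
for n,z,t in(('tab',.059,.003),('blade',.017,.0025)):
    m=A&(abs(P[...,2]-z)<t)&((c['color'].min(2)>130)|(n=='tab'))
    q=P[m][:,:2].astype(np.float32)
    if len(q)>9: print(n,len(q),q.mean(0),cv2.minAreaRect(q),P[m][:,2].mean())
m=A&(abs(P[...,2]-.012)<.003)&(c['color'].max(2)<110);q=P[m][:,:2].astype(np.float32);print('rim',len(q),cv2.minAreaRect(q))
plan(.64,.155,.28,-5)
E
```

```text
tab 393 [0.6407747  0.22513738] ((0.6408155560493469, 0.22494620084762573), (0.03592546656727791, 0.0117997070774436), 89.18195343017578) 0.057461335051071157
blade 3189 [0.63965666 0.16158184] ((0.6396147608757019, 0.16308149695396423), (0.15962465107440948, 0.03565835952758789), 89.0964126586914) 0.015800314736629646
rim 649 ((0.6434985995292664, 0.15673545002937317), (0.06584470719099045, 0.1864299774169922), 0.6693179607391357)
yaw -5.6 q6 0.11 now shift [44.8  0.3 -0.6] spin -0.6 then shift [44.8  0.8 -0.6] or spin 179.4
```

View pics/w4.png

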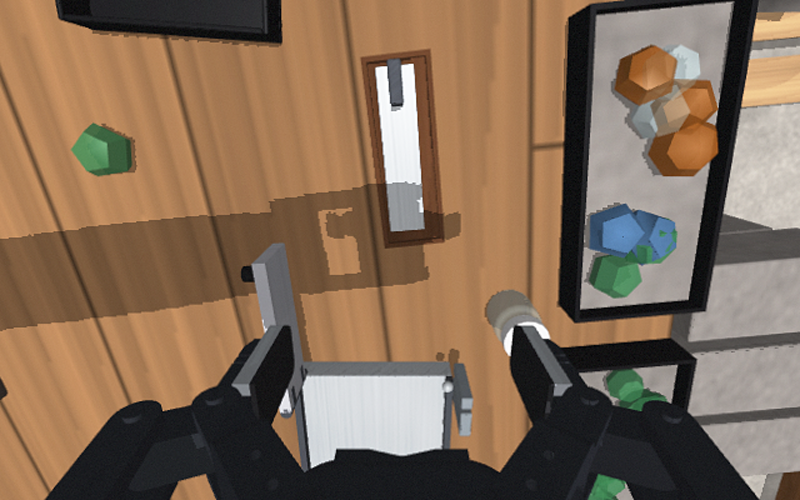

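The blade lies flat in its rest with the tab at (395,80) at the far (+y) end. The door is open at (270,290), and the jars and lumps have not moved. I'll grip the tab now.

Request:
{"api": "step_arm", "payload": {"commands": [{"x":0,"y":0,"z":0,"spin":-4.7,"gripper":-1},{"x":38,"y":1,"z":20,"spin":0,"gripper":-1},{"x":38,"y":1,"z":20,"spin":0,"gripper":-1},{"x":38,"y":1,"z":20,"spin":0,"gripper":-1},{"x":0,"y":0,"z":40,"spin":0,"gripper":-1},{"x":0,"y":0,"z":40,"spin":0,"gripper":-1},{"x":0,"y":0,"z":40,"spin":0,"gripper":-1},{"x":0,"y":0,"z":0,"spin":0,"gripper":-1},{"x":0,"y":0,"z":0,"spin":0,"gripper":-1},{"x":0,"y":0,"z":0,"spin":0,"gripper":-1}]}}

```text
time: 26.45
eef_pos: [0.6421, 0.2249, 0.1027]
tcp_rot: [0.713, 0.702, 0.002, 0.001]
contact_force: [0.7, 0.2, 0.3]
opening: 1.001
finger_force: 0.0
```

```bash
python3 - <<'E'
from h import *
plan(.6408,.2250,.036,-.9)
E
```

```text
yaw -0.9 q6 0.2 now shift [-0.  -1.7 66.7] spin -0.0 then shift [-0.  -1.7 66.7] or spin 180.0
```

Request:
{"api": "step_arm", "payload": {"commands": [{"x":0,"y":-1.5,"z":30,"spin":0,"gripper":-1},{"x":0,"y":0,"z":30,"spin":0,"gripper":-1},{"x":0,"y":0,"z":7,"spin":0,"gripper":-1},{"x":0,"y":0,"z":0,"spin":0,"gripper":1},{"x":0,"y":0,"z":0,"spin":0,"gripper":1},{"x":0,"y":0,"z":0,"spin":0,"gripper":1},{"x":0,"y":0,"z":0,"spin":0,"gripper":1},{"x":0,"y":0,"z":0,"spin":0,"gripper":1},{"x":0,"y":0,"z":0,"spin":0,"gripper":1},{"x":0,"y":0,"z":0,"spin":0,"gripper":1}], "force": 80}}

```text
time: 27.45
eef_pos: [0.6397, 0.2248, 0.0337]
tcp_rot: [0.713, 0.702, 0.001, 0.001]
contact_force: [1.1, -0.0, 4.4]
opening: 0.133
finger_force: 78.7
```

Request:
{"api": "step_arm", "payload": {"commands": [{"x":0,"y":0,"z":0,"spin":0,"gripper":1},{"x":0,"y":0,"z":0,"spin":0,"gripper":1},{"x":0,"y":0,"z":0,"spin":0,"gripper":1},{"x":0,"y":0,"z":-5,"spin":0,"gripper":1},{"x":0,"y":0,"z":-10,"spin":0,"gripper":1},{"x":0,"y":0,"z":-15,"spin":0,"gripper":1},{"x":0,"y":0,"z":-20,"spin":0,"gripper":1},{"x":0,"y":0,"z":-20,"spin":0,"gripper":1},{"x":0,"y":0,"z":0,"spin":0,"gripper":1},{"x":0,"y":0,"z":0,"spin":0,"gripper":1}]}}

```text
time: 28.45
eef_pos: [0.6386, 0.2247, 0.1029]
tcp_rot: [0.713, 0.702, 0.0, 0.0]
contact_force: [0.0, -0.8, -4.4]
opening: 0.128
finger_force: 78.0
```

```bash
python3 - <<'E'
from h import *
c=cam('wrist');save(c,'w5.png',k=1.25)
s=get_state();print({k:np.round(s[k],4) for k in('eef_pos','contact_force','wrist_torque','opening')})
ex=np.array([np.cos(np.radians(-95.45)),np.sin(np.radians(-95.45))]);ey=np.array([-ex[1],ex[0]])
mid=np.array([.5619,-.2898])
# fully in: tab at sizer x -27 ; pre-insert: tab at -97
for X in(-100,-27): print(X,mid+ex*(X-70)/1000)
plan(*(mid+ex*(-.170)),.15,-5.45)
c=cam('scene');P=cloud(c)
m=(abs(P[...,0]-s['eef_pos'][0])<.03)&(P[...,1]<.25)&(P[...,1]>.04)&(P[...,2]>.04)&(P[...,2]<.095);q=P[m]
print(len(q))
for y in np.arange(.05,.25,.02):
    k=q[abs(q[:,1]-y)<.01]
    if len(k)>5: print(y.round(2),k.mean(0).round(4),np.percentile(k[:,2],[5,95]).round(4))
E
```

```text
{'eef_pos': array([0.6378, 0.2245, 0.1015]), 'contact_force': array([-0.8394,  0.1787, -3.9136]), 'wrist_torque': array([ 0.0733,  0.0149, -0.0312]), 'opening': np.float64(0.1312)}
-100 [ 0.5780461  -0.12056849]
-27 [ 0.57111278 -0.19323849]
yaw -0.9 q6 0.2 now shift [-346.   -54.4  -48.3] spin 4.5 then shift [-349.2  -26.8  -48.4] or spin -175.5
497
0.07 [0.6443 0.0795 0.0819] [0.0767 0.087 ]
0.09 [0.6403 0.0888 0.0806] [0.0724 0.0856]
0.11 [0.6411 0.11   0.0811] [0.0727 0.0854]
0.13 [0.6423 0.1294 0.0818] [0.0754 0.0858]
0.15 [0.6425 0.1499 0.0819] [0.0733 0.0862]
0.17 [0.6426 0.1697 0.0816] [0.074 0.086]
0.19 [0.6431 0.1887 0.0817] [0.0735 0.0858]
0.21 [0.6445 0.2092 0.0839] [0.073  0.0935]
0.23 [0.6533 0.2296 0.0809] [0.0732 0.0924]
```

View pics/w5.png

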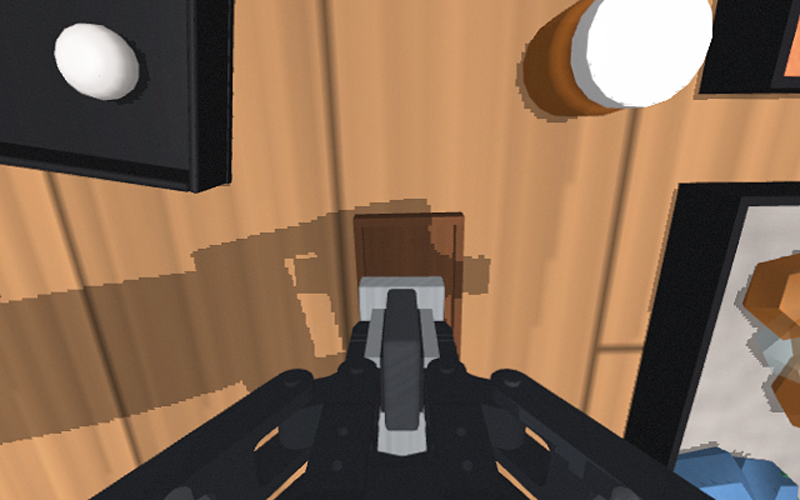

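The blade is held level and square in the fingers, at about (405,330). I'll carry it over to the bed.

Request:
{"api": "step_arm", "payload": {"commands": [{"x":0,"y":0,"z":-20,"spin":0,"gripper":1},{"x":0,"y":0,"z":-10,"spin":4.5,"gripper":1},{"x":-35,"y":-3,"z":0,"spin":0,"gripper":1},{"x":-45,"y":-3,"z":0,"spin":0,"gripper":1},{"x":-45,"y":-4,"z":0,"spin":0,"gripper":1},{"x":-45,"y":-4,"z":0,"spin":0,"gripper":1},{"x":-45,"y":-4,"z":0,"spin":0,"gripper":1},{"x":-45,"y":-3,"z":0,"spin":0,"gripper":1},{"x":-45,"y":-3,"z":0,"spin":0,"gripper":1},{"x":-35,"y":-3,"z":0,"spin":0,"gripper":1}]}}

```text
time: 29.55
eef_pos: [0.5781, -0.1134, 0.1308]
tcp_rot: [0.74, 0.673, -0.001, -0.001]
contact_force: [0.1, -0.3, -3.1]
opening: 0.129
finger_force: 78.2
```

Request:
{"api": "step_arm", "payload": {"commands": [{"x":0,"y":0,"z":0,"spin":0,"gripper":1},{"x":0,"y":0,"z":0,"spin":0,"gripper":1},{"x":0,"y":0,"z":25,"spin":0,"gripper":1},{"x":0,"y":0,"z":20,"spin":0,"gripper":1},{"x":0,"y":0,"z":10,"spin":0,"gripper":1},{"x":0,"y":0,"z":0,"spin":0,"gripper":1},{"x":0,"y":0,"z":0,"spin":0,"gripper":1},{"x":0,"y":0,"z":0,"spin":0,"gripper":1},{"x":0,"y":0,"z":0,"spin":0,"gripper":1},{"x":0,"y":0,"z":0,"spin":0,"gripper":1}]}}

```text
time: 30.55
eef_pos: [0.5803, -0.1115, 0.0783]
tcp_rot: [0.74, 0.673, 0.0, 0.001]
contact_force: [-0.1, -0.4, -3.9]
opening: 0.132
finger_force: 78.1
```

```bash
python3 - <<'E'
from h import *
plan(.578,-.1206,.0605,-5.45);plan(.5711,-.1932,.0605,-5.45)
s=get_state();print({k:np.round(s[k],4) for k in('eef_pos','contact_force','wrist_torque','opening')})
E
```

```text
yaw -5.4 q6 -0.27 now shift [-9.2 -1.4 17.8] spin 0.1 then shift [-9.2 -1.4 17.8] or spin -179.9
yaw -5.4 q6 -0.27 now shift [-82.2  -1.5  17.9] spin 0.1 then shift [-82.2  -1.4  17.9] or spin -179.9
{'eef_pos': array([ 0.5803, -0.1115,  0.0783]), 'contact_force': array([-0.0721, -0.4289, -3.922 ]), 'wrist_torque': array([ 0.1552, -0.0467,  0.0126]), 'opening': np.float64(0.1319)}
```

Request:
{"api": "step_arm", "payload": {"commands": [{"x":0,"y":-1.5,"z":10,"spin":0,"gripper":1},{"x":0,"y":0,"z":5,"spin":0,"gripper":1},{"x":0,"y":0,"z":2,"spin":0,"gripper":1},{"x":0,"y":0,"z":0,"spin":0,"gripper":1},{"x":-10,"y":0,"z":0,"spin":0,"gripper":1},{"x":-12,"y":0,"z":0,"spin":0,"gripper":1},{"x":-12,"y":0,"z":0,"spin":0,"gripper":1},{"x":-12,"y":0,"z":0,"spin":0,"gripper":1},{"x":-12,"y":0,"z":0,"spin":0,"gripper":1},{"x":-10,"y":0,"z":0,"spin":0,"gripper":1}]}}

```text
time: 31.55
eef_pos: [0.5717, -0.1804, 0.0604]
tcp_rot: [0.74, 0.673, 0.0, 0.0]
contact_force: [0.0, -0.2, -3.7]
opening: 0.129
finger_force: 78.4
```

```bash
python3 - <<'E'
from h import *
plan(.5711,-.1932,.0605,-5.45)
s=get_state();print({k:np.round(s[k],4) for k in('eef_pos','contact_force','wrist_torque','opening')})
E
```

```text
yaw -5.4 q6 -0.38 now shift [-12.8   0.7  -0.1] spin 0.0 then shift [-12.8   0.7  -0.1] or spin -180.0
{'eef_pos': array([ 0.5717, -0.1804,  0.0604]), 'contact_force': array([ 0.049 , -0.2193, -3.655 ]), 'wrist_torque': array([ 0.1325, -0.0868,  0.0093]), 'opening': np.float64(0.1289)}
```

Request:
{"api": "step_arm", "payload": {"commands": [{"x":-3,"y":0,"z":0,"spin":0,"gripper":1},{"x":-3,"y":0,"z":0,"spin":0,"gripper":1},{"x":-2,"y":0,"z":0,"spin":0,"gripper":1},{"x":0,"y":0,"z":0.5,"spin":0,"gripper":1},{"x":0,"y":0,"z":0.5,"spin":0,"gripper":1},{"x":0,"y":0,"z":0,"spin":0,"gripper":1},{"x":0,"y":0,"z":0,"spin":0,"gripper":1},{"x":0,"y":0,"z":0,"spin":0,"gripper":1},{"x":0,"y":0,"z":0,"spin":0,"gripper":1},{"x":0,"y":0,"z":0,"spin":0,"gripper":1}]}}

```text
time: 32.55
eef_pos: [0.5711, -0.1868, 0.0594]
tcp_rot: [0.74, 0.673, 0.0, 0.0]
contact_force: [1.2, 0.8, -3.5]
opening: 0.131
finger_force: 78.3
```

Request:
{"api": "step_arm", "payload": {"commands": [{"x":-1,"y":0,"z":0.5,"spin":0,"gripper":1},{"x":-1,"y":0,"z":0,"spin":0,"gripper":1},{"x":0,"y":0,"z":0,"spin":0,"gripper":1},{"x":0,"y":0,"z":0,"spin":0,"gripper":1},{"x":0,"y":0,"z":0,"spin":0,"gripper":1},{"x":0,"y":0,"z":0,"spin":0,"gripper":1},{"x":0,"y":0,"z":0,"spin":0,"gripper":1},{"x":0,"y":0,"z":0,"spin":0,"gripper":1},{"x":0,"y":0,"z":0,"spin":0,"gripper":1},{"x":0,"y":0,"z":0,"spin":0,"gripper":1}]}}

```text
time: 33.55
eef_pos: [0.5709, -0.1889, 0.0588]
tcp_rot: [0.74, 0.673, -0.0, 0.0]
contact_force: [0.3, -0.6, -2.1]
opening: 0.129
finger_force: 78.3
```

Request:
{"api": "step_arm", "payload": {"commands": [{"x":0,"y":0,"z":0.3,"spin":0,"gripper":1},{"x":-1,"y":0,"z":0,"spin":0,"gripper":1},{"x":-1,"y":0,"z":0,"spin":0,"gripper":1},{"x":-1,"y":0,"z":0,"spin":0,"gripper":1},{"x":0,"y":0,"z":0,"spin":0,"gripper":1},{"x":0,"y":0,"z":0,"spin":0,"gripper":1},{"x":0,"y":0,"z":0,"spin":0,"gripper":1},{"x":0,"y":0,"z":0,"spin":0,"gripper":1},{"x":0,"y":0,"z":0,"spin":0,"gripper":1},{"x":0,"y":0,"z":0,"spin":0,"gripper":1}]}}

```text
time: 34.55
eef_pos: [0.5708, -0.1921, 0.0587]
tcp_rot: [0.74, 0.673, 0.0, 0.0]
contact_force: [0.5, -1.1, -1.8]
opening: 0.13
finger_force: 78.5
```

Request:
{"api": "step_arm", "payload": {"commands": [{"x":-1,"y":0,"z":0,"spin":0,"gripper":1},{"x":0,"y":0,"z":0,"spin":0,"gripper":1},{"x":0,"y":0,"z":0,"spin":0,"gripper":1},{"x":0,"y":0,"z":0,"spin":0,"gripper":1},{"x":0,"y":0,"z":0,"spin":0,"gripper":1},{"x":0,"y":0,"z":0,"spin":0,"gripper":1},{"x":0,"y":0,"z":0,"spin":0,"gripper":1},{"x":0,"y":0,"z":0,"spin":0,"gripper":1},{"x":0,"y":0,"z":0,"spin":0,"gripper":1},{"x":0,"y":0,"z":0,"spin":0,"gripper":1}]}}

```text
time: 35.55
eef_pos: [0.5706, -0.1928, 0.0587]
tcp_rot: [0.74, 0.673, 0.0, 0.0]
contact_force: [-0.7, 3.8, 1.3]
opening: 0.132
finger_force: 78.9
```

Request:
{"api": "step_arm", "payload": {"commands": [{"x":-1,"y":0,"z":0,"spin":0,"gripper":1},{"x":-0.5,"y":0,"z":0,"spin":0,"gripper":1},{"x":0,"y":0,"z":0,"spin":0,"gripper":1},{"x":0,"y":0,"z":0,"spin":0,"gripper":1},{"x":0,"y":0,"z":0,"spin":0,"gripper":1},{"x":0,"y":0,"z":0,"spin":0,"gripper":1},{"x":0,"y":0,"z":0,"spin":0,"gripper":1},{"x":0,"y":0,"z":0,"spin":0,"gripper":1},{"x":0,"y":0,"z":0,"spin":0,"gripper":1},{"x":0,"y":0,"z":0,"spin":0,"gripper":1}]}}

```text
time: 36.55
eef_pos: [0.5705, -0.1937, 0.0587]
tcp_rot: [0.74, 0.673, 0.001, -0.0]
contact_force: [0.4, 5.5, 2.6]
opening: 0.13
finger_force: 79.2
```

```bash
python3 - <<'E'
from h import *
s=get_state();print({k:np.round(s[k],4) for k in('eef_pos','contact_force','wrist_torque','opening')})
E
```

```text
{'eef_pos': array([ 0.5705, -0.1937,  0.0587]), 'contact_force': array([0.4359, 5.5335, 2.5732]), 'wrist_torque': array([ 0.82  , -0.1558,  0.0012]), 'opening': np.float64(0.1295)}
```

Request:
{"api": "step_arm", "payload": {"commands": [{"x":-1,"y":0,"z":0,"spin":0,"gripper":1},{"x":-1,"y":0,"z":0,"spin":0,"gripper":1},{"x":0,"y":0,"z":0,"spin":0,"gripper":1},{"x":0,"y":0,"z":0,"spin":0,"gripper":1},{"x":0,"y":0,"z":0,"spin":0,"gripper":1},{"x":0,"y":0,"z":0,"spin":0,"gripper":1},{"x":0,"y":0,"z":0,"spin":0,"gripper":1},{"x":0,"y":0,"z":0,"spin":0,"gripper":1},{"x":0,"y":0,"z":0,"spin":0,"gripper":1},{"x":0,"y":0,"z":0,"spin":0,"gripper":1}]}}

```text
time: 37.55
eef_pos: [0.5706, -0.1937, 0.0587]
tcp_rot: [0.74, 0.673, 0.002, -0.002]
contact_force: [2.2, 11.9, 4.1]
opening: 0.129
finger_force: 79.3
```

```bash
python3 - <<'E'
from h import *
s=get_state();print({k:np.round(s[k],4) for k in('eef_pos','contact_force','wrist_torque','opening')})
E
```

```text
{'eef_pos': array([ 0.5706, -0.1937,  0.0587]), 'contact_force': array([ 2.2318, 11.8565,  4.0957]), 'wrist_torque': array([ 1.3597, -0.3352,  0.0074]), 'opening': np.float64(0.1285)}
```

The blade is hard on the stop: force is 12 N and the TCP does not move. I'll relax, release and go to the adjuster head.

Request:
{"api": "step_arm", "payload": {"commands": [{"x":1.5,"y":0,"z":0,"spin":0,"gripper":1},{"x":0,"y":0,"z":0,"spin":0,"gripper":1},{"x":0,"y":0,"z":0,"spin":0,"gripper":-1},{"x":0,"y":0,"z":0,"spin":0,"gripper":-1},{"x":0,"y":0,"z":0,"spin":0,"gripper":-1},{"x":0,"y":0,"z":0,"spin":0,"gripper":-1},{"x":0,"y":0,"z":0,"spin":0,"gripper":-1},{"x":0,"y":0,"z":0,"spin":0,"gripper":-1},{"x":0,"y":0,"z":-30,"spin":0,"gripper":-1},{"x":0,"y":0,"z":-40,"spin":0,"gripper":-1}]}}

```text
time: 38.55
eef_pos: [0.5683, -0.1939, 0.1263]
tcp_rot: [0.74, 0.673, -0.001, -0.003]
contact_force: [-0.3, -1.2, -0.3]
opening: 0.999
finger_force: 0.0
```

Request:
{"api": "step_arm", "payload": {"commands": [{"x":0,"y":0,"z":-40,"spin":7.3,"gripper":-1},{"x":0,"y":0,"z":-40,"spin":7.3,"gripper":-1},{"x":0,"y":0,"z":-40,"spin":0,"gripper":-1},{"x":0,"y":0,"z":-15,"spin":0,"gripper":-1},{"x":0,"y":0,"z":0,"spin":0,"gripper":-1},{"x":0,"y":0,"z":0,"spin":0,"gripper":-1},{"x":0,"y":0,"z":0,"spin":0,"gripper":-1},{"x":0,"y":0,"z":0,"spin":0,"gripper":-1},{"x":0,"y":0,"z":0,"spin":0,"gripper":-1},{"x":0,"y":0,"z":0,"spin":0,"gripper":-1}]}}

```text
time: 39.55
eef_pos: [0.5701, -0.1947, 0.2626]
tcp_rot: [0.819, 0.574, -0.0, -0.001]
contact_force: [0.4, -0.2, -0.4]
opening: 1.0
finger_force: 0.0
```

```bash
python3 - <<'E'
from h import *
c=cam('wrist')
P=cloud(c)
m=(P[...,2]>.16)&(P[...,2]<.2)&(np.hypot(P[...,0]-.562,P[...,1]+.29)<.03);q=P[m];print('head',len(q),np.percentile(q[:,2],[50,90,99]))
t=q[q[:,2]>np.percentile(q[:,2],90)-.005];print(cv2.minAreaRect(t[:,:2].astype(np.float32)))
T=(P[...,2]>.072)&(P[...,2]<.09)&(abs(P[...,0]-.571)<.03)&(P[...,1]>-.24)&(P[...,1]<-.16);q=P[T];print('tab',len(q),q.mean(0) if len(q) else 0,cv2.minAreaRect(q[:,:2].astype(np.float32)) if len(q) else 0)
save(c,'w6.png',k=1.25)
plan(.5619,-.2898,.165,-20.1);plan(.5619,-.2898,.165)
E
```

```text
head 951 [0.17809693 0.18375882 0.18442851]
((0.5620976686477661, -0.28997695446014404), (0.031090330332517624, 0.011766796931624413), 71.2232437133789)
tab 410 [ 0.57093763 -0.19233308  0.08211932] ((0.5705241560935974, -0.1936759501695633), (0.03616435080766678, 0.011986270546913147), 84.76811218261719)
yaw -20.0 q6 -0.15 now shift [-92.1  24.8  97.9] spin 0.1 then shift [-92.1  25.   97.9] or spin -179.9
yaw -20.0 q6 -0.15 now shift [-92.1  24.8  97.9]
```

View pics/w6.png

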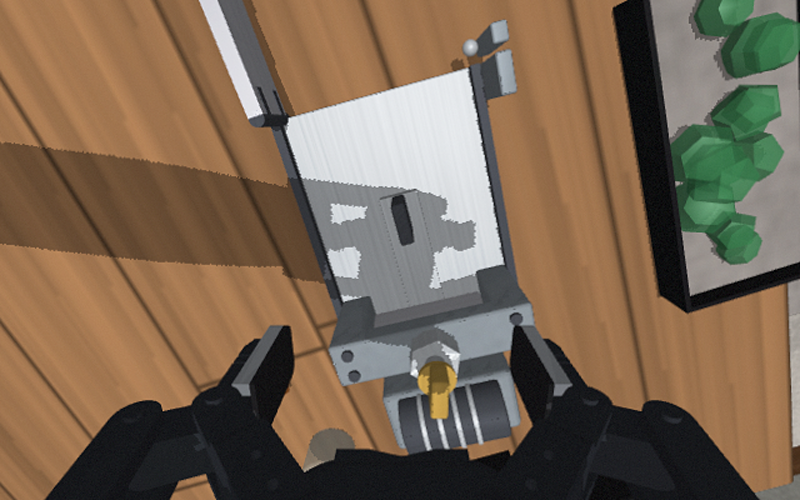

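The blade sits under the gate against the stop: its tab is measured at (0.5705,-0.1937), against (0.5711,-0.1932) expected. The bar stands at about 70.5°, so I'll grip it with the tool at -20°.

Request:
{"api": "step_arm", "payload": {"commands": [{"x":-31,"y":8,"z":0,"spin":0,"gripper":-1},{"x":-31,"y":8,"z":0,"spin":0,"gripper":-1},{"x":-30,"y":9,"z":0,"spin":0,"gripper":-1},{"x":0,"y":0,"z":20,"spin":0,"gripper":-1},{"x":0,"y":0,"z":20,"spin":0,"gripper":-1},{"x":0,"y":0,"z":20,"spin":0,"gripper":-1},{"x":0,"y":0,"z":20,"spin":0,"gripper":-1},{"x":0,"y":0,"z":4,"spin":0,"gripper":-1},{"x":0,"y":0,"z":0,"spin":0,"gripper":-1},{"x":0,"y":0,"z":0,"spin":0,"gripper":-1}]}}

```text
time: 40.6
eef_pos: [0.5629, -0.2902, 0.1808]
tcp_rot: [0.819, 0.574, 0.0, 0.001]
contact_force: [-0.8, 0.6, 0.6]
opening: 1.002
finger_force: 0.0
```

```bash
python3 - <<'E'
from h import *
plan(.562,-.2899,.178,-19.3)
E
```

```text
yaw -20.0 q6 -0.29 now shift [-0.  -1.   2.8] spin -0.7 then shift [-0.  -1.   2.8] or spin 179.3
```

Request:
{"api": "step_arm", "payload": {"commands": [{"x":0,"y":-0.5,"z":2.5,"spin":0,"gripper":-1},{"x":0,"y":0,"z":0,"spin":0,"gripper":1},{"x":0,"y":0,"z":0,"spin":0,"gripper":1},{"x":0,"y":0,"z":0,"spin":0,"gripper":1},{"x":0,"y":0,"z":0,"spin":0,"gripper":1},{"x":0,"y":0,"z":0,"spin":0,"gripper":1},{"x":0,"y":0,"z":0,"spin":0,"gripper":1},{"x":0,"y":0,"z":0,"spin":0,"gripper":1},{"x":0,"y":0,"z":0,"spin":0,"gripper":1},{"x":0,"y":0,"z":0,"spin":0,"gripper":1}], "force": 30}}

```text
time: 41.6
eef_pos: [0.5621, -0.2898, 0.1772]
tcp_rot: [0.819, 0.574, 0.0, 0.0]
contact_force: [1.0, -0.8, 0.3]
opening: 0.134
finger_force: 33.2
```

Request:
{"api": "step_arm", "payload": {"commands": [{"x":0,"y":0,"z":0,"spin":0,"gripper":1},{"x":0,"y":0,"z":0,"spin":0,"gripper":1},{"x":0,"y":0,"z":0.28,"spin":8.4,"gripper":1},{"x":0,"y":0,"z":0.28,"spin":8.4,"gripper":1},{"x":0,"y":0,"z":0.28,"spin":8.4,"gripper":1},{"x":0,"y":0,"z":0.28,"spin":8.4,"gripper":1},{"x":0,"y":0,"z":0.28,"spin":8.4,"gripper":1},{"x":0,"y":0,"z":0.28,"spin":8.4,"gripper":1},{"x":0,"y":0,"z":0.28,"spin":8.4,"gripper":1},{"x":0,"y":0,"z":0.28,"spin":8.4,"gripper":1}]}}

```text
time: 42.6
eef_pos: [0.5625, -0.2903, 0.175]
tcp_rot: [1.0, 0.022, 0.001, 0.001]
contact_force: [3.9, -2.1, -1.3]
opening: 0.135
finger_force: 33.0
```

```bash
python3 - <<'E'
from h import *
s=get_state();print({k:np.round(s[k],4) for k in('eef_pos','contact_force','wrist_torque','opening')});plan(.562,-.2899,.178)
E
```

```text
{'eef_pos': array([ 0.5625, -0.2903,  0.175 ]), 'contact_force': array([ 3.8854, -2.0606, -1.2849]), 'wrist_torque': array([-0.2583, -0.4405,  0.0507]), 'opening': np.float64(0.1353)}
yaw -87.5 q6 0.89 now shift [-0.5 -0.4 -3. ]
```

Request:
{"api": "step_arm", "payload": {"commands": [{"x":0,"y":0,"z":0.28,"spin":8.4,"gripper":1},{"x":0,"y":0,"z":0.28,"spin":8.4,"gripper":1},{"x":0,"y":0,"z":0.28,"spin":8.4,"gripper":1},{"x":0,"y":0,"z":0.28,"spin":8.4,"gripper":1},{"x":0,"y":0,"z":0.28,"spin":8.4,"gripper":1},{"x":0,"y":0,"z":0.28,"spin":8.4,"gripper":1},{"x":0,"y":0,"z":0.28,"spin":8.4,"gripper":1},{"x":0,"y":0,"z":0.28,"spin":8.4,"gripper":1},{"x":0,"y":0,"z":0.28,"spin":8.4,"gripper":1},{"x":0,"y":0,"z":0.28,"spin":8.4,"gripper":1}]}}

```text
time: 43.6
eef_pos: [0.562, -0.291, 0.1722]
tcp_rot: [0.758, -0.653, 0.001, 0.001]
contact_force: [1.2, -3.6, -0.4]
opening: 0.132
finger_force: 33.0
```

```bash
python3 - <<'E'
from h import *
s=get_state();print({k:np.round(s[k],4) for k in('eef_pos','contact_force','wrist_torque','opening')});plan(.562,-.2899,.178)
c=cam('scene');P=cloud(c);save(c,'s2.png',(180,200,330,320),5)
E
```

```text
{'eef_pos': array([ 0.562 , -0.291 ,  0.1722]), 'contact_force': array([ 1.2094, -3.6236, -0.3558]), 'wrist_torque': array([-0.4504, -0.2205,  0.0848]), 'opening': np.float64(0.1321)}
yaw -171.5 q6 2.36 now shift [-1.  -0.1 -5.8]
```

View pics/s2.png

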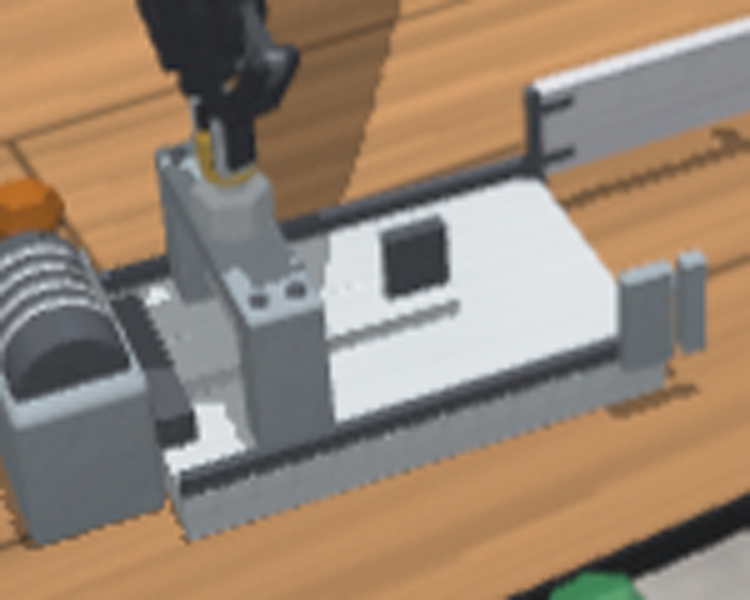

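The grip on the brass head is good, and it has turned about 151°. I'll regrip half a turn back.

Request:
{"api": "step_arm", "payload": {"commands": [{"x":0,"y":0,"z":0,"spin":0,"gripper":-1},{"x":0,"y":0,"z":0,"spin":0,"gripper":-1},{"x":0,"y":0,"z":0,"spin":0,"gripper":-1},{"x":0,"y":0,"z":0,"spin":0,"gripper":-1},{"x":0,"y":0,"z":0,"spin":0,"gripper":-1},{"x":0,"y":0,"z":0,"spin":-8,"gripper":-1},{"x":0,"y":0,"z":0,"spin":-8,"gripper":-1},{"x":0,"y":0,"z":0,"spin":-8,"gripper":-1},{"x":0,"y":0,"z":0,"spin":-8,"gripper":-1},{"x":0,"y":0,"z":0,"spin":-8,"gripper":-1}]}}

```text
time: 44.65
eef_pos: [0.5619, -0.2896, 0.172]
tcp_rot: [0.937, -0.349, -0.0, -0.0]
contact_force: [-0.4, -0.2, -0.2]
opening: 0.995
finger_force: 0.0
```

Request:
{"api": "step_arm", "payload": {"commands": [{"x":0,"y":0,"z":0,"spin":-8.5,"gripper":-1},{"x":0,"y":0,"z":0,"spin":-8.5,"gripper":-1},{"x":0,"y":0,"z":0,"spin":-8.5,"gripper":-1},{"x":0,"y":0,"z":0,"spin":-8.5,"gripper":-1},{"x":0,"y":0,"z":0,"spin":-8.5,"gripper":-1},{"x":0,"y":0,"z":0,"spin":-8.5,"gripper":-1},{"x":0,"y":0,"z":0,"spin":-8.5,"gripper":-1},{"x":0,"y":0,"z":0,"spin":-8.5,"gripper":-1},{"x":0,"y":0,"z":0,"spin":-8.5,"gripper":-1},{"x":0,"y":0,"z":0,"spin":-8.5,"gripper":-1}]}}

```text
time: 45.65
eef_pos: [0.5619, -0.2896, 0.172]
tcp_rot: [0.927, 0.376, -0.0, -0.0]
contact_force: [0.4, 0.1, -0.1]
opening: 1.001
finger_force: 0.0
```

Request:
{"api": "step_arm", "payload": {"commands": [{"x":0,"y":0,"z":0,"spin":-8.5,"gripper":-1},{"x":0,"y":0,"z":0,"spin":-8.5,"gripper":-1},{"x":0,"y":0,"z":0,"spin":-8.5,"gripper":-1},{"x":0,"y":0,"z":0,"spin":-8.5,"gripper":-1},{"x":0,"y":0,"z":0,"spin":-8.5,"gripper":-1},{"x":0,"y":0,"z":0,"spin":-8.5,"gripper":-1},{"x":0,"y":0,"z":0,"spin":-4,"gripper":-1},{"x":0,"y":0,"z":0,"spin":0,"gripper":-1},{"x":0,"y":0,"z":0,"spin":0,"gripper":-1},{"x":0,"y":0,"z":0,"spin":0,"gripper":-1}]}}

```text
time: 46.65
eef_pos: [0.5619, -0.2896, 0.172]
tcp_rot: [0.651, 0.759, 0.0, -0.0]
contact_force: [1.0, 0.6, -0.0]
opening: 0.999
finger_force: 0.0
```

```bash
python3 - <<'E'
from h import *
s=get_state();print({k:np.round(s[k],4) for k in('eef_pos','contact_force','wrist_torque','opening')});plan(.562,-.2899,.1725)
c=cam('top');P=cloud(c);print(P[(np.hypot(P[...,0]-.562,P[...,1]+.29)<.03)&(P[...,2]>.16)][:,2].max())
E
```

```text
{'eef_pos': array([ 0.5619, -0.2896,  0.172 ]), 'contact_force': array([ 0.9857,  0.5552, -0.0243]), 'wrist_torque': array([0.0419, 0.0769, 0.0349]), 'opening': np.float64(0.9987)}
yaw 8.8 q6 -0.79 now shift [-0.3  0.1 -0.5] 
0.4532463698030189
```

Request:
{"api": "step_arm", "payload": {"commands": [{"x":0,"y":0,"z":0,"spin":0,"gripper":1},{"x":0,"y":0,"z":0,"spin":0,"gripper":1},{"x":0,"y":0,"z":0,"spin":0,"gripper":1},{"x":0,"y":0,"z":0,"spin":0,"gripper":1},{"x":0,"y":0,"z":0,"spin":0,"gripper":1},{"x":0,"y":0,"z":0,"spin":0,"gripper":1},{"x":0,"y":0,"z":0,"spin":0,"gripper":1},{"x":0,"y":0,"z":0,"spin":0,"gripper":1},{"x":0,"y":0,"z":0,"spin":0,"gripper":1},{"x":0,"y":0,"z":0,"spin":0,"gripper":1}]}}

```text
time: 47.7
eef_pos: [0.5618, -0.2897, 0.1721]
tcp_rot: [0.651, 0.759, -0.0, -0.0]
contact_force: [-0.0, 0.0, 0.9]
opening: 0.13
finger_force: 33.1
```

Request:
{"api": "step_arm", "payload": {"commands": [{"x":0,"y":0,"z":0.27,"spin":8,"gripper":1},{"x":0,"y":0,"z":0.27,"spin":8,"gripper":1},{"x":0,"y":0,"z":0.27,"spin":8,"gripper":1},{"x":0,"y":0,"z":0.27,"spin":8,"gripper":1},{"x":0,"y":0,"z":0.27,"spin":8,"gripper":1},{"x":0,"y":0,"z":0.27,"spin":8,"gripper":1},{"x":0,"y":0,"z":0.27,"spin":8,"gripper":1},{"x":0,"y":0,"z":0.27,"spin":8,"gripper":1},{"x":0,"y":0,"z":0.27,"spin":8,"gripper":1},{"x":0,"y":0,"z":0.27,"spin":8,"gripper":1}]}}

```text
time: 48.7
eef_pos: [0.5626, -0.2901, 0.1694]
tcp_rot: [0.987, 0.161, 0.001, 0.001]
contact_force: [2.3, -1.3, -0.2]
opening: 0.131
finger_force: 32.8
```

```bash
cat > st.py <<'E'
from h import *
s=get_state();print({k:np.round(s[k],4).tolist() for k in('time','eef_pos','contact_force','wrist_torque','opening')});plan(.562,-.2899,.1725)
E
python3 st.py
```

```text
{'time': 48.7, 'eef_pos': [0.5626, -0.2901, 0.1694], 'contact_force': [2.274, -1.2655, -0.2054], 'wrist_torque': [-0.1347, -0.2511, 0.0613], 'opening': 0.1305}
yaw -71.5 q6 0.61 now shift [-0.5 -0.4 -3.1]
```

Request:
{"api": "step_arm", "payload": {"commands": [{"x":0,"y":0,"z":0,"spin":1,"gripper":1},{"x":0,"y":0,"z":0,"spin":1,"gripper":1},{"x":0,"y":0,"z":0,"spin":1,"gripper":1},{"x":0,"y":0,"z":0.3,"spin":1,"gripper":1},{"x":0,"y":0,"z":0,"spin":1,"gripper":1},{"x":0,"y":0,"z":0,"spin":1,"gripper":1},{"x":0,"y":0,"z":0,"spin":1,"gripper":1},{"x":0,"y":0,"z":0,"spin":1,"gripper":1},{"x":0,"y":0,"z":0,"spin":1,"gripper":1},{"x":0,"y":0,"z":0,"spin":1,"gripper":1}]}}

```text
time: 49.7
eef_pos: [0.5625, -0.2901, 0.1691]
tcp_rot: [0.997, 0.076, 0.001, 0.001]
contact_force: [5.4, -3.3, -2.3]
opening: 0.133
finger_force: 32.6
```

```bash
python3 st.py
```

```text
{'time': 49.7, 'eef_pos': [0.5625, -0.2901, 0.1691], 'contact_force': [5.3865, -3.2664, -2.2727], 'wrist_torque': [-0.5136, -0.7982, 0.0701], 'opening': 0.1329}
yaw -81.2 q6 0.78 now shift [-0.4 -0.3 -3.4]
```

Request:
{"api": "step_arm", "payload": {"commands": [{"x":0,"y":0,"z":0,"spin":1,"gripper":1},{"x":0,"y":0,"z":0,"spin":1,"gripper":1},{"x":0,"y":0,"z":0,"spin":1,"gripper":1},{"x":0,"y":0,"z":0.3,"spin":1,"gripper":1},{"x":0,"y":0,"z":0,"spin":1,"gripper":1},{"x":0,"y":0,"z":0,"spin":1,"gripper":1},{"x":0,"y":0,"z":0,"spin":1,"gripper":1},{"x":0,"y":0,"z":0,"spin":1,"gripper":1},{"x":0,"y":0,"z":0,"spin":1,"gripper":1},{"x":0,"y":0,"z":0,"spin":1,"gripper":1}]}}

```text
time: 50.7
eef_pos: [0.5625, -0.2903, 0.1688]
tcp_rot: [1.0, -0.011, 0.001, 0.001]
contact_force: [4.4, -3.3, -2.2]
opening: 0.133
finger_force: 32.5
```

```bash
python3 st.py
```

```text
{'time': 50.7, 'eef_pos': [0.5625, -0.2903, 0.1688], 'contact_force': [4.4155, -3.317, -2.213], 'wrist_torque': [-0.5958, -0.8251, 0.129], 'opening': 0.133}
yaw -91.2 q6 0.96 now shift [-0.5 -0.4 -3.7]
```

Request:
{"api": "step_arm", "payload": {"commands": [{"x":0,"y":0,"z":0,"spin":0,"gripper":1},{"x":0,"y":0,"z":0,"spin":0,"gripper":1},{"x":0,"y":0,"z":0,"spin":0,"gripper":1},{"x":0,"y":0,"z":0,"spin":0,"gripper":1},{"x":0,"y":0,"z":0,"spin":0,"gripper":1},{"x":0,"y":0,"z":0,"spin":0,"gripper":1},{"x":0,"y":0,"z":0,"spin":0.5,"gripper":1},{"x":0,"y":0,"z":0,"spin":0.5,"gripper":1},{"x":0,"y":0,"z":0,"spin":0.5,"gripper":1},{"x":0,"y":0,"z":0,"spin":0.5,"gripper":1}]}}

```text
time: 51.7
eef_pos: [0.5625, -0.2903, 0.1687]
tcp_rot: [1.0, -0.028, 0.001, 0.001]
contact_force: [4.9, -2.9, -3.2]
opening: 0.134
finger_force: 32.5
```

```bash
python3 st.py
```

```text
{'time': 51.7, 'eef_pos': [0.5625, -0.2903, 0.1687], 'contact_force': [4.8594, -2.8645, -3.1605], 'wrist_torque': [-0.567, -0.7764, 0.0304], 'opening': 0.1335}
yaw -93.2 q6 0.99 now shift [-0.5 -0.4 -3.8]
```

Request:
{"api": "step_arm", "payload": {"commands": [{"x":0,"y":0,"z":0,"spin":0.5,"gripper":1},{"x":0,"y":0,"z":0,"spin":0.5,"gripper":1},{"x":0,"y":0,"z":0,"spin":0.5,"gripper":1},{"x":0,"y":0,"z":0,"spin":0.5,"gripper":1},{"x":0,"y":0,"z":0,"spin":0.5,"gripper":1},{"x":0,"y":0,"z":0,"spin":0.5,"gripper":1},{"x":0,"y":0,"z":0,"spin":0.5,"gripper":1},{"x":0,"y":0,"z":0,"spin":0.5,"gripper":1},{"x":0,"y":0,"z":0,"spin":0,"gripper":1},{"x":0,"y":0,"z":0,"spin":0,"gripper":1}]}}

```text
time: 52.7
eef_pos: [0.5625, -0.2904, 0.1686]
tcp_rot: [0.998, -0.063, 0.001, 0.001]
contact_force: [5.2, -3.1, -3.2]
opening: 0.131
finger_force: 32.5
```

```bash
python3 st.py
```

```text
{'time': 52.7, 'eef_pos': [0.5625, -0.2904, 0.1686], 'contact_force': [5.1678, -3.098, -3.2419], 'wrist_torque': [-0.5899, -0.873, -0.0], 'opening': 0.1308}
yaw -97.2 q6 1.06 now shift [-0.5 -0.4 -3.9]
```

```bash
cat > tq.py <<'E'
from h import *
a=[]
for i in range(8):
    s=get_state();a.append([s['wrist_torque'][2],s['joint_efforts'][5],s['contact_force'][2]]);read_camera('wrist')
a=np.array(a);print(a.mean(0).round(4),a.std(0).round(4),s['time'])
E
python3 tq.py
```

```text
[ 0.0036  0.0069 -3.3608] [2.240e-02 1.000e-04 3.199e-01] 53.05
```

```bash
cat > st.py <<'E'
from h import *
s=get_state();M=R.from_quat(s['tcp_rot']).as_matrix();print(round(float(s['time']),2),'yaw',np.degrees(np.arctan2(M[1,1],M[0,1])).round(2),'q6eff',s['joint_efforts'][5].round(4),'dq6',s['dq'][5].round(4),'tz',s['wrist_torque'][2].round(3),'F',s['contact_force'].round(1),s['eef_pos'].round(4))
E
```

Request:
{"api": "step_arm", "payload": {"commands": [{"x":0,"y":0,"z":0,"spin":0,"gripper":1},{"x":0,"y":0,"z":0,"spin":0,"gripper":1},{"x":0,"y":0,"z":0,"spin":0,"gripper":1},{"x":0,"y":0,"z":0,"spin":0,"gripper":1},{"x":0,"y":0,"z":0,"spin":0,"gripper":1},{"x":0,"y":0,"z":0,"spin":0,"gripper":1},{"x":0,"y":0,"z":0,"spin":1,"gripper":1},{"x":0,"y":0,"z":0,"spin":1,"gripper":1},{"x":0,"y":0,"z":0,"spin":1,"gripper":1},{"x":0,"y":0,"z":0,"spin":1,"gripper":1}]}}

```text
time: 54.1
eef_pos: [0.5625, -0.2904, 0.1685]
tcp_rot: [0.995, -0.098, 0.001, 0.001]
contact_force: [5.6, -4.0, -3.8]
opening: 0.132
finger_force: 32.4
```

```bash
python3 st.py
```

```text
54.1 yaw -101.24 q6eff -0.0253 dq6 0.1716 tz 0.066 F [ 5.6 -4.  -3.8] [ 0.5625 -0.2904  0.1685]
```

Request:
{"api": "step_arm", "payload": {"commands": [{"x":0,"y":0,"z":0,"spin":1,"gripper":1},{"x":0,"y":0,"z":0,"spin":1,"gripper":1},{"x":0,"y":0,"z":0,"spin":1,"gripper":1},{"x":0,"y":0,"z":0,"spin":0.5,"gripper":1},{"x":0,"y":0,"z":0,"spin":0.5,"gripper":1},{"x":0,"y":0,"z":0,"spin":0.5,"gripper":1},{"x":0,"y":0,"z":0,"spin":0.5,"gripper":1},{"x":0,"y":0,"z":0,"spin":0,"gripper":1},{"x":0,"y":0,"z":0,"spin":0,"gripper":1},{"x":0,"y":0,"z":0,"spin":0,"gripper":1}]}}

```text
time: 55.1
eef_pos: [0.5624, -0.2904, 0.1683]
tcp_rot: [0.99, -0.141, 0.001, 0.001]
contact_force: [5.7, -5.7, -3.5]
opening: 0.129
finger_force: 32.3
```

```bash
python3 st.py
```

```text
55.1 yaw -106.22 q6eff 0.0114 dq6 0.001 tz -0.006 F [ 5.7 -5.7 -3.5] [ 0.5624 -0.2904  0.1683]
```

```bash
cat > st.py <<'E'
from h import *
a=[]
for i in range(5):
    s=get_state();M=R.from_quat(s['tcp_rot']).as_matrix();a.append([np.degrees(np.arctan2(M[1,1],M[0,1])),s['eef_pos'][2]*1000,s['joint_efforts'][5],*s['contact_force'],s['wrist_torque'][2]]);
    if i<4: read_camera('wrist')
print(round(float(s['time']),2),'yaw,z,q6eff,F,tz',np.mean(a,0).round(3),'sd',np.std(a,0)[[1,5]].round(3))
E
python3 st.py
```

```text
55.3 yaw,z,q6eff,F,tz [-1.06217e+02  1.68308e+02  1.10000e-02  5.82400e+00 -4.60900e+00
 -4.05600e+00 -3.00000e-03] sd [0.012 0.599]
```

Request:
{"api": "step_arm", "payload": {"commands": [{"x":0,"y":0,"z":0,"spin":1,"gripper":1},{"x":0,"y":0,"z":0,"spin":1,"gripper":1},{"x":0,"y":0,"z":0,"spin":1,"gripper":1},{"x":0,"y":0,"z":0,"spin":1,"gripper":1},{"x":0,"y":0,"z":0,"spin":1,"gripper":1},{"x":0,"y":0,"z":0,"spin":0,"gripper":1},{"x":0,"y":0,"z":0,"spin":0,"gripper":1},{"x":0,"y":0,"z":0,"spin":0,"gripper":1},{"x":0,"y":0,"z":0,"spin":0,"gripper":1},{"x":0,"y":0,"z":0,"spin":0,"gripper":1}]}}

```text
time: 56.3
eef_pos: [0.5624, -0.2905, 0.1681]
tcp_rot: [0.983, -0.184, 0.001, 0.001]
contact_force: [6.2, -4.8, -4.3]
opening: 0.135
finger_force: 32.2
```

```bash
python3 st.py
```

```text
56.5 yaw,z,q6eff,F,tz [-1.11230e+02  1.68154e+02 -2.50000e-02  5.77300e+00 -4.87700e+00
 -4.57300e+00 -2.70000e-02] sd [0.011 0.239]
```

Request:
{"api": "step_arm", "payload": {"commands": [{"x":0,"y":0,"z":0,"spin":1,"gripper":1},{"x":0,"y":0,"z":0,"spin":1,"gripper":1},{"x":0,"y":0,"z":0,"spin":1,"gripper":1},{"x":0,"y":0,"z":0,"spin":1,"gripper":1},{"x":0,"y":0,"z":0,"spin":1,"gripper":1},{"x":0,"y":0,"z":0,"spin":0,"gripper":1},{"x":0,"y":0,"z":0,"spin":0,"gripper":1},{"x":0,"y":0,"z":0,"spin":0,"gripper":1},{"x":0,"y":0,"z":0,"spin":0,"gripper":1},{"x":0,"y":0,"z":0,"spin":0,"gripper":1}]}}

```text
time: 57.5
eef_pos: [0.5624, -0.2906, 0.168]
tcp_rot: [0.974, -0.227, 0.001, 0.001]
contact_force: [6.2, -4.1, -5.0]
opening: 0.132
finger_force: 32.2
```

```bash
python3 st.py
```

```text
57.7 yaw,z,q6eff,F,tz [-1.16230e+02  1.67982e+02 -2.50000e-02  6.06500e+00 -4.48800e+00
 -5.10700e+00 -5.50000e-02] sd [0.019 0.441]
```

Request:
{"api": "step_arm", "payload": {"commands": [{"x":0,"y":0,"z":0,"spin":1,"gripper":1},{"x":0,"y":0,"z":0,"spin":1,"gripper":1},{"x":0,"y":0,"z":0,"spin":1,"gripper":1},{"x":0,"y":0,"z":0,"spin":1,"gripper":1},{"x":0,"y":0,"z":0,"spin":1,"gripper":1},{"x":0,"y":0,"z":0,"spin":0,"gripper":1},{"x":0,"y":0,"z":0,"spin":0,"gripper":1},{"x":0,"y":0,"z":0,"spin":0,"gripper":1},{"x":0,"y":0,"z":0,"spin":0,"gripper":1},{"x":0,"y":0,"z":0,"spin":0,"gripper":1}]}}

```text
time: 58.7
eef_pos: [0.5624, -0.2906, 0.1678]
tcp_rot: [0.963, -0.269, 0.001, 0.001]
contact_force: [7.1, -4.8, -5.9]
opening: 0.13
finger_force: 32.1
```

```bash
python3 st.py
```

```text
58.9 yaw,z,q6eff,F,tz [-1.21231e+02  1.67825e+02 -2.40000e-02  6.63400e+00 -5.05700e+00
 -5.25900e+00 -2.10000e-02] sd [0.013 0.494]
```

Request:
{"api": "step_arm", "payload": {"commands": [{"x":0,"y":0,"z":0,"spin":1,"gripper":1},{"x":0,"y":0,"z":0,"spin":1,"gripper":1},{"x":0,"y":0,"z":0,"spin":1,"gripper":1},{"x":0,"y":0,"z":0,"spin":1,"gripper":1},{"x":0,"y":0,"z":0,"spin":1,"gripper":1},{"x":0,"y":0,"z":0,"spin":0,"gripper":1},{"x":0,"y":0,"z":0,"spin":0,"gripper":1},{"x":0,"y":0,"z":0,"spin":0,"gripper":1},{"x":0,"y":0,"z":0,"spin":0,"gripper":1},{"x":0,"y":0,"z":0,"spin":0,"gripper":1}]}}

```text
time: 59.9
eef_pos: [0.5623, -0.2907, 0.1677]
tcp_rot: [0.95, -0.311, 0.001, 0.001]
contact_force: [6.4, -5.2, -6.4]
opening: 0.131
finger_force: 32.0
```

```bash
python3 st.py
```

```text
60.1 yaw,z,q6eff,F,tz [-1.26228e+02  1.67689e+02 -1.50000e-02  6.07600e+00 -5.48900e+00
 -6.08600e+00 -8.00000e-03] sd [0.021 0.619]
```

Request:
{"api": "step_arm", "payload": {"commands": [{"x":0,"y":0,"z":0,"spin":1,"gripper":1},{"x":0,"y":0,"z":0,"spin":1,"gripper":1},{"x":0,"y":0,"z":0,"spin":1,"gripper":1},{"x":0,"y":0,"z":0,"spin":1,"gripper":1},{"x":0,"y":0,"z":0,"spin":1,"gripper":1},{"x":0,"y":0,"z":0,"spin":0,"gripper":1},{"x":0,"y":0,"z":0,"spin":0,"gripper":1},{"x":0,"y":0,"z":0,"spin":0,"gripper":1},{"x":0,"y":0,"z":0,"spin":0,"gripper":1},{"x":0,"y":0,"z":0,"spin":0,"gripper":1}]}}

```text
time: 61.1
eef_pos: [0.5623, -0.2907, 0.1676]
tcp_rot: [0.936, -0.352, 0.001, 0.001]
contact_force: [6.4, -6.6, -6.3]
opening: 0.136
finger_force: 32.0
```

```bash
python3 st.py
```

```text
61.3 yaw,z,q6eff,F,tz [-1.31206e+02  1.67611e+02  5.80000e-02  6.25600e+00 -5.64200e+00
 -6.27500e+00  5.20000e-02] sd [0.008 0.277]
```

Contact: the head stopped descending at yaw of about -128°, and the wrist-joint torque jumped. I'll back off to the contact point.

Request:
{"api": "step_arm", "payload": {"commands": [{"x":0,"y":0,"z":0,"spin":-1,"gripper":1},{"x":0,"y":0,"z":0,"spin":-1,"gripper":1},{"x":0,"y":0,"z":0,"spin":-1,"gripper":1},{"x":0,"y":0,"z":0,"spin":0,"gripper":1},{"x":0,"y":0,"z":0,"spin":0,"gripper":1},{"x":0,"y":0,"z":0,"spin":0,"gripper":1},{"x":0,"y":0,"z":0,"spin":0,"gripper":1},{"x":0,"y":0,"z":0,"spin":0,"gripper":1},{"x":0,"y":0,"z":0,"spin":0,"gripper":1},{"x":0,"y":0,"z":0,"spin":0,"gripper":1}]}}

```text
time: 62.3
eef_pos: [0.5623, -0.2907, 0.1676]
tcp_rot: [0.945, -0.327, 0.001, 0.001]
contact_force: [6.7, -5.3, -6.1]
opening: 0.133
finger_force: 32.0
```

```bash
python3 st.py
```

```text
62.5 yaw,z,q6eff,F,tz [-1.28201e+02  1.67658e+02  7.80000e-02  6.38800e+00 -5.59200e+00
 -6.51800e+00  8.80000e-02] sd [0.011 0.249]
```

Request:
{"api": "step_arm", "payload": {"commands": [{"x":0,"y":0,"z":0,"spin":-1,"gripper":1},{"x":0,"y":0,"z":0,"spin":-1.5,"gripper":1},{"x":0,"y":0,"z":0,"spin":0,"gripper":1},{"x":0,"y":0,"z":0,"spin":0,"gripper":1},{"x":0,"y":0,"z":0,"spin":0,"gripper":1},{"x":0,"y":0,"z":0,"spin":0,"gripper":1},{"x":0,"y":0,"z":0,"spin":0,"gripper":1},{"x":0,"y":0,"z":0,"spin":0,"gripper":1},{"x":0,"y":0,"z":0,"spin":0,"gripper":1},{"x":0,"y":0,"z":0,"spin":0,"gripper":1}]}}

```text
time: 63.5
eef_pos: [0.5623, -0.2906, 0.1677]
tcp_rot: [0.952, -0.307, 0.001, 0.001]
contact_force: [6.3, -5.6, -6.2]
opening: 0.127
finger_force: 32.0
```

```bash
python3 st.py
```

```text
63.7 yaw,z,q6eff,F,tz [-1.25703e+02  1.67707e+02  6.80000e-02  6.19100e+00 -5.61400e+00
 -5.91300e+00  8.50000e-02] sd [0.004 0.618]
```

Request:
{"api": "step_arm", "payload": {"commands": [{"x":0,"y":0,"z":0,"spin":-1,"gripper":1},{"x":0,"y":0,"z":0,"spin":-1,"gripper":1},{"x":0,"y":0,"z":0,"spin":0,"gripper":1},{"x":0,"y":0,"z":0,"spin":0,"gripper":1},{"x":0,"y":0,"z":0,"spin":0,"gripper":1},{"x":0,"y":0,"z":0,"spin":0,"gripper":1},{"x":0,"y":0,"z":0,"spin":0,"gripper":1},{"x":0,"y":0,"z":0,"spin":0,"gripper":1},{"x":0,"y":0,"z":0,"spin":0,"gripper":1},{"x":0,"y":0,"z":0,"spin":0,"gripper":1}]}}

```text
time: 64.7
eef_pos: [0.5623, -0.2906, 0.1677]
tcp_rot: [0.957, -0.29, 0.001, 0.001]
contact_force: [6.2, -6.3, -4.6]
opening: 0.138
finger_force: 32.1
```

```bash
python3 st.py
```

```text
64.9 yaw,z,q6eff,F,tz [-1.23713e+02  1.67753e+02  3.50000e-02  6.60400e+00 -5.51800e+00
 -4.97900e+00  5.40000e-02] sd [0.016 0.384]
```

Request:
{"api": "step_arm", "payload": {"commands": [{"x":0,"y":0,"z":0,"spin":-1,"gripper":1},{"x":0,"y":0,"z":0,"spin":-1,"gripper":1},{"x":0,"y":0,"z":0,"spin":0,"gripper":1},{"x":0,"y":0,"z":0,"spin":0,"gripper":1},{"x":0,"y":0,"z":0,"spin":0,"gripper":1},{"x":0,"y":0,"z":0,"spin":0,"gripper":1},{"x":0,"y":0,"z":0,"spin":0,"gripper":1},{"x":0,"y":0,"z":0,"spin":0,"gripper":1},{"x":0,"y":0,"z":0,"spin":0,"gripper":1},{"x":0,"y":0,"z":0,"spin":0,"gripper":1}]}}

```text
time: 65.9
eef_pos: [0.5624, -0.2906, 0.1678]
tcp_rot: [0.962, -0.273, 0.001, 0.001]
contact_force: [6.9, -5.9, -5.1]
opening: 0.131
finger_force: 32.1
```

```bash
python3 st.py
```

```text
66.1 yaw,z,q6eff,F,tz [-1.21713e+02  1.67820e+02  3.50000e-02  6.61400e+00 -5.42000e+00
 -5.47100e+00  3.50000e-02] sd [0.009 0.514]
```

The free slope returns below -124°, so contact is at about -124.5°. I'll settle there and release.

Request:
{"api": "step_arm", "payload": {"commands": [{"x":0,"y":0,"z":0,"spin":1,"gripper":1},{"x":0,"y":0,"z":0,"spin":1,"gripper":1},{"x":0,"y":0,"z":0,"spin":1,"gripper":1},{"x":0,"y":0,"z":0,"spin":0,"gripper":1},{"x":0,"y":0,"z":0,"spin":0,"gripper":1},{"x":0,"y":0,"z":0,"spin":0,"gripper":1},{"x":0,"y":0,"z":0,"spin":0,"gripper":1},{"x":0,"y":0,"z":0,"spin":0,"gripper":1},{"x":0,"y":0,"z":0,"spin":0,"gripper":1},{"x":0,"y":0,"z":0,"spin":0,"gripper":1}]}}

```text
time: 67.1
eef_pos: [0.5624, -0.2906, 0.1677]
tcp_rot: [0.954, -0.298, 0.001, 0.001]
contact_force: [6.4, -5.5, -5.6]
opening: 0.134
finger_force: 32.0
```

```bash
python3 st.py
```

```text
67.3 yaw,z,q6eff,F,tz [-1.24731e+02  1.67727e+02 -2.40000e-02  6.63700e+00 -5.54900e+00
 -5.92800e+00 -2.50000e-02] sd [0.017 0.283]
```

Request:
{"api": "step_arm", "payload": {"commands": [{"x":0,"y":0,"z":0,"spin":0,"gripper":-1},{"x":0,"y":0,"z":0,"spin":0,"gripper":-1},{"x":0,"y":0,"z":0,"spin":0,"gripper":-1},{"x":0,"y":0,"z":0,"spin":0,"gripper":-1},{"x":0,"y":0,"z":0,"spin":0,"gripper":-1},{"x":0,"y":0,"z":0,"spin":0,"gripper":-1},{"x":0,"y":0,"z":-30,"spin":0,"gripper":-1},{"x":0,"y":0,"z":-25,"spin":0,"gripper":-1},{"x":0,"y":0,"z":0,"spin":0,"gripper":-1},{"x":0,"y":0,"z":0,"spin":0,"gripper":-1}]}}

```text
time: 68.3
eef_pos: [0.562, -0.2898, 0.2242]
tcp_rot: [0.955, -0.298, 0.001, 0.0]
contact_force: [-0.7, -0.2, -0.7]
opening: 0.997
finger_force: 0.0
```

```bash
python3 - <<'E'
from h import *
plan(.562,-.2898,.137,36.4);plan(.562,-.2898,.137,-23.6)
c=cam('wrist');P=cloud(c);m=(P[...,2]>.12)&(P[...,2]<.2)&(np.hypot(P[...,0]-.562,P[...,1]+.29)<.03);q=P[m];print(len(q))
if len(q): print(np.percentile(q[:,2],[50,90,99]))
n=(P[...,2]>.136)&(P[...,2]<.146)&(np.hypot(P[...,0]-.562,P[...,1]+.29)<.03);print(n.sum(),cv2.minAreaRect(P[n][:,:2].astype(np.float32)) if n.any() else'')
save(c,'w7.png',k=1.25)
E
```

```text
yaw -124.7 q6 1.54 now shift [-0.1  0.  87.2] spin 18.9 then shift [-0.1  0.  87.2] or spin -161.1
yaw -124.7 q6 1.54 now shift [-0.1  0.  87.2] spin 78.9 then shift [-0.1 -0.  87.2] or spin -101.1
2546
[0.15142749 0.17384783 0.17465341]
822 ((0.561427652835846, -0.2904117703437805), (0.036051712930202484, 0.04060633108019829), 36.956905364990234)
```

View pics/w7.png

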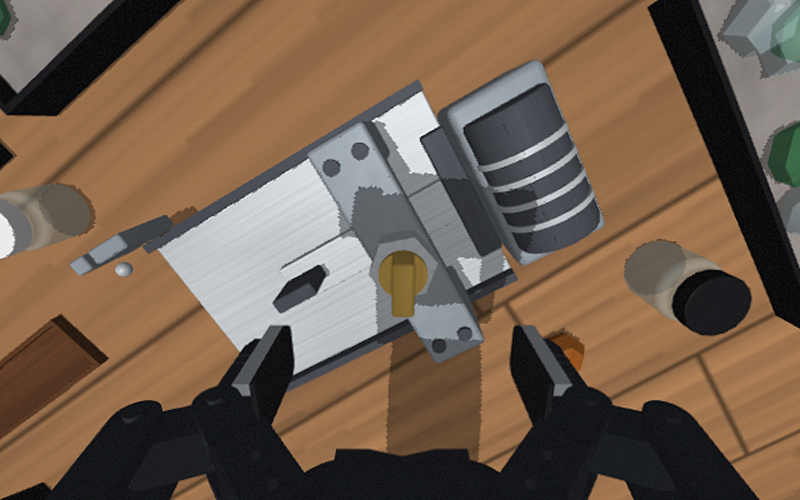

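The head top now reads 174.7 mm (175 expected at gap 12), the blade is still in, and the nut reads a 36-37° flat. Next I'll tighten the nut.

Request:
{"api": "step_arm", "payload": {"commands": [{"x":0,"y":0,"z":0,"spin":-8.2,"gripper":-1},{"x":0,"y":0,"z":0,"spin":-8.2,"gripper":-1},{"x":0,"y":0,"z":0,"spin":-8.2,"gripper":-1},{"x":0,"y":0,"z":0,"spin":-8.2,"gripper":-1},{"x":0,"y":0,"z":0,"spin":-8.2,"gripper":-1},{"x":0,"y":0,"z":30,"spin":0,"gripper":-1},{"x":0,"y":0,"z":30,"spin":0,"gripper":-1},{"x":0,"y":0,"z":20,"spin":0,"gripper":-1},{"x":0,"y":0,"z":5,"spin":0,"gripper":-1},{"x":0,"y":0,"z":0,"spin":0,"gripper":-1}]}}

```text
time: 69.35
eef_pos: [0.5608, -0.2889, 0.1364]
tcp_rot: [0.998, 0.055, -0.002, -0.001]
contact_force: [-0.7, 0.4, -0.1]
opening: 0.999
finger_force: 0.0
```

Request:
{"api": "step_arm", "payload": {"commands": [{"x":0,"y":0,"z":0,"spin":0,"gripper":1},{"x":0,"y":0,"z":0,"spin":0,"gripper":1},{"x":0,"y":0,"z":0,"spin":0,"gripper":1},{"x":0,"y":0,"z":0,"spin":0,"gripper":1},{"x":0,"y":0,"z":0,"spin":0,"gripper":1},{"x":0,"y":0,"z":0,"spin":0,"gripper":1},{"x":0,"y":0,"z":0,"spin":0,"gripper":1},{"x":0,"y":0,"z":0,"spin":0,"gripper":1},{"x":0,"y":0,"z":0,"spin":0,"gripper":1},{"x":0,"y":0,"z":0,"spin":0,"gripper":1}], "force": 60}}

```text
time: 70.35
eef_pos: [0.5625, -0.2904, 0.1403]
tcp_rot: [0.998, 0.055, 0.001, 0.001]
contact_force: [-1.5, -0.6, 6.5]
opening: 0.404
finger_force: 62.7
```

```bash
python3 st.py
```

```text
70.55 yaw,z,q6eff,F,tz [-8.36820e+01  1.40337e+02  5.80000e-02 -1.02700e+00 -3.37000e-01
  5.87400e+00  2.10000e-02] sd [0.012 0.629]
```

Request:
{"api": "step_arm", "payload": {"commands": [{"x":0,"y":0,"z":-0.5,"spin":8,"gripper":1},{"x":0,"y":0,"z":0,"spin":8,"gripper":1},{"x":0,"y":0,"z":0,"spin":8,"gripper":1},{"x":0,"y":0,"z":0,"spin":8,"gripper":1},{"x":0,"y":0,"z":0,"spin":8,"gripper":1},{"x":0,"y":0,"z":0,"spin":8,"gripper":1},{"x":0,"y":0,"z":0,"spin":8,"gripper":1},{"x":0,"y":0,"z":0,"spin":8,"gripper":1},{"x":0,"y":0,"z":0,"spin":3,"gripper":1},{"x":0,"y":0,"z":0,"spin":0,"gripper":1}]}}

```text
time: 71.55
eef_pos: [0.5622, -0.2908, 0.1403]
tcp_rot: [0.863, -0.505, 0.001, 0.001]
contact_force: [-0.9, -2.7, 4.2]
opening: 0.408
finger_force: 62.7
```

```bash
python3 st.py
```

```text
71.75 yaw,z,q6eff,F,tz [-1.50664e+02  1.40331e+02 -8.20000e-02 -1.15700e+00 -3.10100e+00
  5.11800e+00 -1.19000e-01] sd [0.01  0.566]
```

Request:
{"api": "step_arm", "payload": {"commands": [{"x":0,"y":0,"z":0,"spin":1,"gripper":1},{"x":0,"y":0,"z":0,"spin":1,"gripper":1},{"x":0,"y":0,"z":0,"spin":1,"gripper":1},{"x":0,"y":0,"z":0,"spin":1,"gripper":1},{"x":0,"y":0,"z":0,"spin":1,"gripper":1},{"x":0,"y":0,"z":0,"spin":1,"gripper":1},{"x":0,"y":0,"z":0,"spin":0,"gripper":1},{"x":0,"y":0,"z":0,"spin":0,"gripper":1},{"x":0,"y":0,"z":0,"spin":0,"gripper":1},{"x":0,"y":0,"z":0,"spin":0,"gripper":1}]}}

```text
time: 72.75
eef_pos: [0.5621, -0.2908, 0.1403]
tcp_rot: [0.837, -0.547, 0.001, 0.002]
contact_force: [-1.4, -3.8, 5.9]
opening: 0.408
finger_force: 62.8
```

```bash
python3 st.py
```

```text
72.95 yaw,z,q6eff,F,tz [-156.29   140.327    1.044   -1.323   -3.36     5.573    1.049] sd [0.016 0.482]
```

The nut is hard on its stop, with a torque of 1.05 N m. I'll release and go back to the blade tab.

Request:
{"api": "step_arm", "payload": {"commands": [{"x":0,"y":0,"z":0,"spin":0,"gripper":-1},{"x":0,"y":0,"z":0,"spin":0,"gripper":-1},{"x":0,"y":0,"z":0,"spin":0,"gripper":-1},{"x":0,"y":0,"z":0,"spin":0,"gripper":-1},{"x":0,"y":0,"z":0,"spin":0,"gripper":-1},{"x":0,"y":0,"z":0,"spin":0,"gripper":-1},{"x":0,"y":0,"z":-30,"spin":0,"gripper":-1},{"x":0,"y":0,"z":-40,"spin":0,"gripper":-1},{"x":0,"y":0,"z":-30,"spin":-8,"gripper":-1},{"x":0,"y":0,"z":0,"spin":-8,"gripper":-1}]}}

```text
time: 73.95
eef_pos: [0.5643, -0.2913, 0.2462]
tcp_rot: [0.905, -0.426, 0.006, 0.001]
contact_force: [0.2, -0.8, 0.4]
opening: 1.001
finger_force: 0.0
```

Request:
{"api": "step_arm", "payload": {"commands": [{"x":0,"y":0,"z":0,"spin":-8.5,"gripper":-1},{"x":0,"y":0,"z":0,"spin":-8.5,"gripper":-1},{"x":0,"y":0,"z":0,"spin":-8.5,"gripper":-1},{"x":0,"y":0,"z":0,"spin":-8.5,"gripper":-1},{"x":0,"y":0,"z":0,"spin":-8.5,"gripper":-1},{"x":0,"y":0,"z":0,"spin":-8.5,"gripper":-1},{"x":0,"y":0,"z":0,"spin":-8.5,"gripper":-1},{"x":0,"y":0,"z":0,"spin":-8.5,"gripper":-1},{"x":0,"y":0,"z":0,"spin":-8.5,"gripper":-1},{"x":0,"y":0,"z":0,"spin":-8.5,"gripper":-1}]}}

```text
time: 74.95
eef_pos: [0.5618, -0.2896, 0.2392]
tcp_rot: [0.955, 0.298, 0.0, -0.0]
contact_force: [0.5, 1.2, 0.5]
opening: 0.999
finger_force: 0.0
```

Request:
{"api": "step_arm", "payload": {"commands": [{"x":0,"y":0,"z":0,"spin":-8.5,"gripper":-1},{"x":0,"y":0,"z":0,"spin":-8.5,"gripper":-1},{"x":0,"y":0,"z":0,"spin":-8.5,"gripper":-1},{"x":0,"y":0,"z":0,"spin":-8.5,"gripper":-1},{"x":0,"y":0,"z":0,"spin":-8.5,"gripper":-1},{"x":0,"y":0,"z":0,"spin":-8,"gripper":-1},{"x":48,"y":0,"z":0,"spin":0,"gripper":-1},{"x":48,"y":0,"z":0,"spin":0,"gripper":-1},{"x":0,"y":0,"z":0,"spin":0,"gripper":-1},{"x":0,"y":0,"z":0,"spin":0,"gripper":-1}]}}

```text
time: 75.95
eef_pos: [0.5707, -0.1932, 0.2394]
tcp_rot: [0.738, 0.675, -0.0, 0.0]
contact_force: [0.1, -0.0, 0.2]
opening: 1.004
finger_force: 0.0
```

```bash
python3 - <<'E'
from h import *
plan(.5705,-.1937,.062,-5.3)
c=cam('wrist');P=cloud(c)
T=(P[...,2]>.076)&(P[...,2]<.09)&(abs(P[...,0]-.571)<.03)&(P[...,1]>-.24)&(P[...,1]<-.16);q=P[T];print('tab',len(q),cv2.minAreaRect(q[:,:2].astype(np.float32)) if len(q) else 0)
m=(P[...,2]>.16)&(P[...,2]<.2)&(np.hypot(P[...,0]-.562,P[...,1]+.29)<.03);q=P[m];print('head',len(q),np.percentile(q[:,2],[50,90,99]))
t=q[q[:,2]>np.percentile(q[:,2],90)-.005];print(cv2.minAreaRect(t[:,:2].astype(np.float32)))
E
```

```text
yaw -5.1 q6 -0.41 now shift [ -0.4  -0.3 177.4] spin 0.2 then shift [ -0.4  -0.3 177.4] or spin -179.8
tab 440 ((0.5707569718360901, -0.1931980550289154), (0.03545151278376579, 0.010872947052121162), 84.7294921875)
head 826 [0.17244208 0.17427898 0.17486992]
((0.561771035194397, -0.28978288173675537), (0.013161683455109596, 0.030214501544833183), 55.87035369873047)
```

Request:
{"api": "step_arm", "payload": {"commands": [{"x":0,"y":0,"z":45,"spin":0.2,"gripper":-1},{"x":0,"y":0,"z":45,"spin":0,"gripper":-1},{"x":0,"y":0,"z":45,"spin":0,"gripper":-1},{"x":0,"y":0,"z":30,"spin":0,"gripper":-1},{"x":0,"y":0,"z":14,"spin":0,"gripper":-1},{"x":0,"y":0,"z":0,"spin":0,"gripper":-1},{"x":0,"y":0,"z":0,"spin":0,"gripper":-1},{"x":0,"y":0,"z":0,"spin":0,"gripper":-1},{"x":0,"y":0,"z":0,"spin":0,"gripper":-1},{"x":0,"y":0,"z":0,"spin":0,"gripper":-1}]}}

```text
time: 77.0
eef_pos: [0.5714, -0.1944, 0.0618]
tcp_rot: [0.74, 0.673, 0.0, 0.001]
contact_force: [-0.2, 0.4, 0.2]
opening: 1.002
finger_force: 0.0
```

Request:
{"api": "step_arm", "payload": {"commands": [{"x":0,"y":0,"z":0,"spin":0,"gripper":1},{"x":0,"y":0,"z":0,"spin":0,"gripper":1},{"x":0,"y":0,"z":0,"spin":0,"gripper":1},{"x":0,"y":0,"z":0,"spin":0,"gripper":1},{"x":0,"y":0,"z":0,"spin":0,"gripper":1},{"x":0,"y":0,"z":0,"spin":0,"gripper":1},{"x":0,"y":0,"z":0,"spin":0,"gripper":1},{"x":0,"y":0,"z":0,"spin":0,"gripper":1},{"x":0,"y":0,"z":0,"spin":0,"gripper":1},{"x":0,"y":0,"z":0,"spin":0,"gripper":1}], "force": 80}}

```text
time: 78.0
eef_pos: [0.5707, -0.194, 0.0602]
tcp_rot: [0.74, 0.673, 0.0, 0.0]
contact_force: [0.7, 0.1, 0.6]
opening: 0.134
finger_force: 78.4
```

```bash
python3 st.py
```

```text
78.2 yaw,z,q6eff,F,tz [-5.3960e+00  6.0243e+01  4.1000e-02  8.8400e-01  5.2500e-01  5.0600e-01
  3.8000e-02] sd [0.008 0.29 ]
```

Request:
{"api": "step_arm", "payload": {"commands": [{"x":2,"y":0,"z":0,"spin":0,"gripper":1},{"x":3,"y":0,"z":0,"spin":0,"gripper":1},{"x":3,"y":0,"z":0,"spin":0,"gripper":1},{"x":3,"y":0,"z":0,"spin":0,"gripper":1},{"x":3,"y":0,"z":0,"spin":0,"gripper":1},{"x":3,"y":0,"z":0,"spin":0,"gripper":1},{"x":3,"y":0,"z":0,"spin":0,"gripper":1},{"x":3,"y":0,"z":0,"spin":0,"gripper":1},{"x":3,"y":0,"z":0,"spin":0,"gripper":1},{"x":3,"y":0,"z":0,"spin":0,"gripper":1}]}}

```text
time: 79.2
eef_pos: [0.5733, -0.165, 0.0602]
tcp_rot: [0.74, 0.673, -0.0, 0.0]
contact_force: [-0.7, -1.9, 1.9]
opening: 0.129
finger_force: 78.3
```

```bash
python3 st.py
```

```text
79.4 yaw,z,q6eff,F,tz [-5.3890e+00  6.0235e+01  1.1000e-02 -2.5000e-02 -2.4700e-01  1.8980e+00
  2.3000e-02] sd [0.015 0.331]
```

The pull force is only about 2 N, so the gate was not pressing. I'll draw the blade out and take it back.

Request:
{"api": "step_arm", "payload": {"commands": [{"x":8,"y":0,"z":0,"spin":0,"gripper":1},{"x":8,"y":0,"z":0,"spin":0,"gripper":1},{"x":8,"y":0,"z":0,"spin":0,"gripper":1},{"x":8,"y":0,"z":0,"spin":0,"gripper":1},{"x":8,"y":0,"z":0,"spin":0,"gripper":1},{"x":8,"y":0,"z":0,"spin":0,"gripper":1},{"x":8,"y":0,"z":0,"spin":0,"gripper":1},{"x":8,"y":0,"z":-10,"spin":0,"gripper":1},{"x":8,"y":0,"z":-20,"spin":0,"gripper":1},{"x":8,"y":0,"z":-30,"spin":0,"gripper":1}]}}

```text
time: 80.4
eef_pos: [0.578, -0.0831, 0.1175]
tcp_rot: [0.74, 0.673, -0.001, -0.004]
contact_force: [0.6, 0.4, -3.0]
opening: 0.132
finger_force: 78.0
```

Request:
{"api": "step_arm", "payload": {"commands": [{"x":20,"y":0,"z":-10,"spin":0,"gripper":1},{"x":35,"y":0,"z":0,"spin":0,"gripper":1},{"x":40,"y":0,"z":0,"spin":0,"gripper":1},{"x":40,"y":0,"z":0,"spin":0,"gripper":1},{"x":40,"y":8,"z":0,"spin":0,"gripper":1},{"x":40,"y":8,"z":0,"spin":0,"gripper":1},{"x":30,"y":8,"z":0,"spin":0,"gripper":1},{"x":0,"y":0,"z":0,"spin":-4.5,"gripper":1},{"x":0,"y":0,"z":0,"spin":0,"gripper":1},{"x":0,"y":0,"z":0,"spin":0,"gripper":1}]}}

```text
time: 81.4
eef_pos: [0.6266, 0.1566, 0.1292]
tcp_rot: [0.713, 0.701, -0.001, -0.001]
contact_force: [0.1, 0.4, -3.8]
opening: 0.131
finger_force: 78.3
```

```bash
python3 - <<'E'
from h import *
plan(.642,.220,.0355,-.9)
E
python3 st.py
```

```text
yaw -1.0 q6 0.1 now shift [63.6 14.6 93.7] spin -0.1 then shift [63.6 14.7 93.7] or spin 179.9
81.6 yaw,z,q6eff,F,tz [-9.98000e-01  1.29635e+02  1.00000e-03 -1.30000e-02  1.62000e-01
 -3.50900e+00 -1.60000e-02] sd [0.302 0.424]
```

Request:
{"api": "step_arm", "payload": {"commands": [{"x":32,"y":7,"z":0,"spin":0,"gripper":1},{"x":31,"y":7,"z":0,"spin":0,"gripper":1},{"x":0,"y":0,"z":20,"spin":0,"gripper":1},{"x":0,"y":0,"z":25,"spin":0,"gripper":1},{"x":0,"y":0,"z":15,"spin":0,"gripper":1},{"x":0,"y":0,"z":0,"spin":0,"gripper":1},{"x":0,"y":0,"z":0,"spin":0,"gripper":1},{"x":0,"y":0,"z":0,"spin":0,"gripper":1},{"x":0,"y":0,"z":0,"spin":0,"gripper":1},{"x":0,"y":0,"z":0,"spin":0,"gripper":1}]}}

```text
time: 82.6
eef_pos: [0.6435, 0.2189, 0.0715]
tcp_rot: [0.713, 0.701, 0.001, 0.001]
contact_force: [-0.2, -0.5, -3.5]
opening: 0.127
finger_force: 78.3
```

```bash
python3 - <<'E'
from h import *
plan(.642,.220,.0355,-.9)
E
```

```text
yaw -0.9 q6 0.19 now shift [ 1.  -1.6 36. ] spin -0.0 then shift [ 1.  -1.6 36. ] or spin 180.0
```

Request:
{"api": "step_arm", "payload": {"commands": [{"x":1,"y":-1,"z":12,"spin":0,"gripper":1},{"x":0,"y":0,"z":12,"spin":0,"gripper":1},{"x":0,"y":0,"z":8,"spin":0,"gripper":1},{"x":0,"y":0,"z":2,"spin":0,"gripper":1},{"x":0,"y":0,"z":1,"spin":0,"gripper":1},{"x":0,"y":0,"z":0.5,"spin":0,"gripper":1},{"x":0,"y":0,"z":0,"spin":0,"gripper":1},{"x":0,"y":0,"z":0,"spin":0,"gripper":1},{"x":0,"y":0,"z":0,"spin":0,"gripper":1},{"x":0,"y":0,"z":0,"spin":0,"gripper":1}]}}

```text
time: 83.6
eef_pos: [0.6417, 0.22, 0.0353]
tcp_rot: [0.713, 0.702, -0.0, -0.0]
contact_force: [-4.0, -0.9, 5.8]
opening: 0.13
finger_force: 79.7
```

```bash
python3 st.py
```

```text
83.8 yaw,z,q6eff,F,tz [-0.898 35.275 -0.102 -4.477 -0.722  4.96  -0.112] sd [0.017 0.639]
```

Request:
{"api": "step_arm", "payload": {"commands": [{"x":0,"y":0,"z":0,"spin":0,"gripper":-1},{"x":0,"y":0,"z":0,"spin":0,"gripper":-1},{"x":0,"y":0,"z":0,"spin":0,"gripper":-1},{"x":0,"y":0,"z":0,"spin":0,"gripper":-1},{"x":0,"y":0,"z":0,"spin":0,"gripper":-1},{"x":0,"y":0,"z":0,"spin":0,"gripper":-1},{"x":0,"y":0,"z":-35,"spin":0,"gripper":-1},{"x":0,"y":0,"z":-45,"spin":0,"gripper":-1},{"x":-30,"y":0,"z":-45,"spin":0,"gripper":-1},{"x":-45,"y":-10,"z":-45,"spin":0,"gripper":-1}]}}

```text
time: 84.8
eef_pos: [0.634, 0.1578, 0.1943]
tcp_rot: [0.712, 0.702, 0.002, 0.001]
contact_force: [1.5, -0.3, -0.4]
opening: 0.999
finger_force: 0.0
```

Request:
{"api": "step_arm", "payload": {"commands": [{"x":-45,"y":-10,"z":-30,"spin":0,"gripper":-1},{"x":-10,"y":0,"z":0,"spin":0,"gripper":-1},{"x":0,"y":0,"z":0,"spin":0,"gripper":-1},{"x":0,"y":0,"z":0,"spin":0,"gripper":1},{"x":0,"y":0,"z":0,"spin":0,"gripper":1},{"x":0,"y":0,"z":0,"spin":0,"gripper":1},{"x":0,"y":0,"z":0,"spin":0,"gripper":1},{"x":0,"y":0,"z":0,"spin":0,"gripper":1},{"x":0,"y":0,"z":0,"spin":0,"gripper":1},{"x":0,"y":0,"z":0,"spin":0,"gripper":1}]}}

```text
time: 85.8
eef_pos: [0.6232, 0.1067, 0.2185]
tcp_rot: [0.713, 0.702, 0.0, 0.0]
contact_force: [0.1, 0.2, -0.1]
opening: -0.0
finger_force: 0.0
```

```bash
python3 - <<'E'
from h import *
c=cam('wrist')
P=cloud(c);A=(abs(P[...,0]-.64)<.06)&(abs(P[...,1]-.155)<.13)
for n,z,t in(('tab',.059,.004),('blade',.017,.003)):
    m=A&(abs(P[...,2]-z)<t)&((c['color'].min(2)>130)|(n=='tab'));q=P[m][:,:2].astype(np.float32)
    if len(q)>9: print(n,len(q),cv2.minAreaRect(q),P[m][:,2].mean())
m=(abs(P[...,2]-.091)<.004)&(P[...,0]<.53)&(P[...,0]>.45)&(P[...,1]>-.12)&(P[...,1]<.12);q=P[m][:,:2].astype(np.float32);print('door',len(q),cv2.minAreaRect(q) if len(q)>5 else '')
if len(q): print(cv2.boxPoints(cv2.minAreaRect(q)).round(4))
ex=np.array([np.cos(np.radians(-95.45)),np.sin(np.radians(-95.45))]);ey=np.array([-ex[1],ex[0]])
o=np.array([.5619,-.2898])-.07*ex;H=o-.135*ex-.085*ey;print('hinge',H,'free shut',H+.165*ey,'outer contact@.12 shut',H+.12*ey-.006*ex)
save(c,'w8.png',k=1.25);print(get_state()['eef_pos'])
E
```

```text
tab 617 ((0.641758143901825, 0.22057455778121948), (0.03593965992331505, 0.01182605978101492), 87.82176971435547) 0.05739607248600133
blade 4590 ((0.6410340666770935, 0.15916776657104492), (0.15852218866348267, 0.03530456870794296), 89.12787628173828) 0.01574706781180888
door 1442 ((0.5022416114807129, 0.03008265793323517), (0.11433816701173782, 0.013193569146096706), 87.38592529296875)
[[ 0.493  -0.0267]
 [ 0.5062 -0.0273]
 [ 0.5114  0.0869]
 [ 0.4983  0.0875]]
hinge [ 0.49675455 -0.07765366] free shut [ 0.66100866 -0.09332488] outer contact@.12 shut [ 0.61678194 -0.08307803]
[0.62315065 0.10665506 0.21851421]
```

View pics/w8.png

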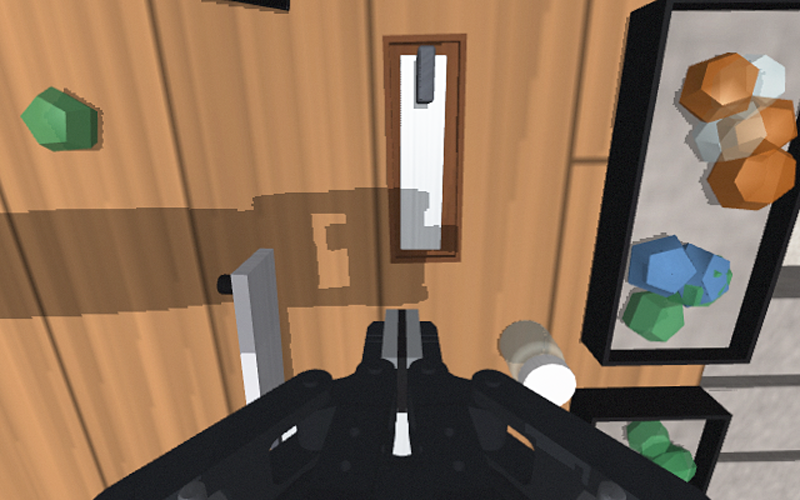

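The blade lies flat in its rest (395–465, 40–260) and the door is open at (255,330) with its knob on the left. I'll work out waypoints for pushing the door with the fingers shut.

```bash
python3 - <<'E'
from h import *
H=np.array([.4968,-.0777]);r=.115
def C(th,e):
    a=np.radians(-5.45+th);d=np.array([np.cos(a),np.sin(a)]);n=np.array([-d[1],d[0]]);return H+r*d+n*(.006+e)
plan(*C(93,.03),.21,-5.4)
tx=np.array([.0941,.9956]);ty=np.array([.9956,-.0941])
pts=[C(93,.03),C(93,.017)]+[C(t,.016) for t in(84,75,66,57,48,39,30,22,14,8,4,0)]+[C(0,.011)]
for p,q,in zip(pts,pts[1:]):
    d=(q-p)*1000;print(q.round(3),(d@tx).round(1),(d@ty).round(1))
E
```

```text
yaw -0.9 q6 0.02 now shift [ -70.4 -156.3    8.5] spin 4.5 then shift [ -82.4 -150.3    8.5] or spin -175.5
[0.479 0.038] 0.7 13.0
[0.498 0.039] 3.0 19.1
[0.516 0.038] 0.1 18.4
[0.534 0.033] -2.8 18.2
[0.551 0.026] -5.6 17.5
[0.567 0.016] -8.3 16.4
[0.58  0.004] -10.7 14.9
[ 0.592 -0.01 ] -12.9 13.1
[ 0.601 -0.024] -13.1 9.8
[ 0.607 -0.039] -14.3 7.9
[ 0.611 -0.051] -11.4 4.5
[ 0.612 -0.059] -7.8 2.4
[ 0.613 -0.067] -8.0 1.8
[ 0.613 -0.072] -5.0 -0.0
```

Request:
{"api": "step_arm", "payload": {"commands": [{"x":0,"y":0,"z":0,"spin":4.5,"gripper":1},{"x":-20,"y":-37,"z":0,"spin":0,"gripper":1},{"x":-20,"y":-37,"z":0,"spin":0,"gripper":1},{"x":-20,"y":-37,"z":0,"spin":0,"gripper":1},{"x":-22,"y":-39,"z":0,"spin":0,"gripper":1},{"x":0,"y":0,"z":0,"spin":0,"gripper":1},{"x":0,"y":0,"z":0,"spin":0,"gripper":1},{"x":0,"y":0,"z":30,"spin":0,"gripper":1},{"x":0,"y":0,"z":30,"spin":0,"gripper":1},{"x":0,"y":0,"z":0,"spin":0,"gripper":1}]}}

```text
time: 86.85
eef_pos: [0.4645, 0.0396, 0.155]
tcp_rot: [0.739, 0.673, -0.002, -0.003]
contact_force: [-0.2, -0.3, -0.5]
opening: 0.003
finger_force: 0.0
```

```bash
python3 - <<'E'
from h import *
plan(.466,.037,.06,-5.4)
E
```

```text
yaw -5.4 q6 -0.04 now shift [-2.5  2.5 94.9] spin 0.0 then shift [-2.5  2.5 94.9] or spin -180.0
```

Request:
{"api": "step_arm", "payload": {"commands": [{"x":-2,"y":2,"z":20,"spin":0,"gripper":1},{"x":0,"y":0,"z":30,"spin":0,"gripper":1},{"x":0,"y":0,"z":30,"spin":0,"gripper":1},{"x":0,"y":0,"z":15,"spin":0,"gripper":1},{"x":0,"y":0,"z":0,"spin":0,"gripper":1},{"x":1,"y":13,"z":0,"spin":0,"gripper":1},{"x":1,"y":10,"z":0,"spin":0,"gripper":1},{"x":1,"y":10,"z":0,"spin":0,"gripper":1},{"x":0,"y":10,"z":0,"spin":0,"gripper":1},{"x":0,"y":8,"z":0,"spin":0,"gripper":1}]}}

```text
time: 87.85
eef_pos: [0.5207, 0.0348, 0.0645]
tcp_rot: [0.74, 0.673, 0.001, 0.001]
contact_force: [-1.1, -0.6, 2.5]
opening: -0.001
finger_force: 1.2
```

```bash
python3 st.py; python3 - <<'E'
from h import *
plan(.516,.038,.06,-5.4)
E
```

```text
88.05 yaw,z,q6eff,F,tz [-5.4040e+00  6.3943e+01 -4.0000e-03 -2.6400e-01 -3.3600e-01  3.5300e-01
 -1.9000e-02] sd [0.55  1.105]
yaw -5.4 q6 -0.03 now shift [ 2.5 -2.9  3.2] spin -0.0 then shift [ 2.5 -2.9  3.2] or spin 180.0
```

Request:
{"api": "step_arm", "payload": {"commands": [{"x":0,"y":14,"z":3,"spin":0,"gripper":1},{"x":-5,"y":17,"z":0,"spin":0,"gripper":1},{"x":-8,"y":16,"z":0,"spin":0,"gripper":1},{"x":-11,"y":15,"z":0,"spin":0,"gripper":1},{"x":-13,"y":13,"z":0,"spin":0,"gripper":1},{"x":-13,"y":10,"z":0,"spin":0,"gripper":1},{"x":-14,"y":8,"z":0,"spin":0,"gripper":1},{"x":-5,"y":2,"z":0,"spin":0,"gripper":1},{"x":0,"y":0,"z":0,"spin":0,"gripper":1},{"x":0,"y":0,"z":0,"spin":0,"gripper":1}]}}

```text
time: 89.05
eef_pos: [0.6076, -0.0425, 0.061]
tcp_rot: [0.74, 0.673, 0.001, 0.001]
contact_force: [1.1, -0.7, 4.9]
opening: 0.001
finger_force: 0.0
```

```bash
python3 st.py; python3 - <<'E'
from h import *
plan(.613,-.072,.06,-5.4)
c=cam('top');P=cloud(c)
m=(abs(P[...,2]-.091)<.006)&(P[...,0]<.67)&(P[...,0]>.48)&(P[...,1]>-.12)&(P[...,1]<.1);q=P[m][:,:2].astype(np.float32);print('door',len(q),cv2.boxPoints(cv2.minAreaRect(q)).round(3) if len(q)>5 else '')
E
```

```text
89.25 yaw,z,q6eff,F,tz [-5.3720e+00  6.0999e+01  2.7000e-02  1.6790e+00  1.4500e-01  4.5870e+00
 -9.0000e-03] sd [0.016 0.422]
yaw -5.4 q6 -0.14 now shift [-29.3   8.3   1. ] spin 0.0 then shift [-29.3   8.3   1. ] or spin -180.0
door 15 [[ 0.492 -0.083]
 [ 0.527 -0.083]
 [ 0.527 -0.075]
 [ 0.492 -0.075]]
```

Request:
{"api": "step_arm", "payload": {"commands": [{"x":-6,"y":2,"z":0,"spin":0,"gripper":1},{"x":-5,"y":1,"z":0,"spin":0,"gripper":1},{"x":-4,"y":1,"z":0,"spin":0,"gripper":1},{"x":-4,"y":0,"z":0,"spin":0,"gripper":1},{"x":-4,"y":0,"z":0,"spin":0,"gripper":1},{"x":-3,"y":0,"z":0,"spin":0,"gripper":1},{"x":0,"y":0,"z":0,"spin":0,"gripper":1},{"x":0,"y":0,"z":0,"spin":0,"gripper":1},{"x":0,"y":0,"z":0,"spin":0,"gripper":1},{"x":0,"y":0,"z":0,"spin":0,"gripper":1}]}}

```text
time: 90.3
eef_pos: [0.6084, -0.0689, 0.0604]
tcp_rot: [0.74, 0.673, -0.0, -0.0]
contact_force: [0.3, -0.4, -0.3]
opening: 0.005
finger_force: 0.0
```

```bash
python3 st.py; python3 - <<'E'
from h import *
plan(.613,-.072,.06,-5.4)
E
```

```text
90.5 yaw,z,q6eff,F,tz [-5.3940e+00  6.0461e+01  0.0000e+00  1.7000e-01 -3.7900e-01 -2.2900e-01
 -1.1000e-02] sd [0.066 0.228]
yaw -5.4 q6 -0.18 now shift [-2.8  4.7  0.5] spin 0.0 then shift [-2.8  4.7  0.5] or spin -180.0
```

Request:
{"api": "step_arm", "payload": {"commands": [{"x":-2,"y":0,"z":0,"spin":0,"gripper":1},{"x":-2,"y":0,"z":0,"spin":0,"gripper":1},{"x":-2,"y":0,"z":0,"spin":0,"gripper":1},{"x":0,"y":0,"z":0,"spin":0,"gripper":1},{"x":0,"y":0,"z":0,"spin":0,"gripper":1},{"x":0,"y":0,"z":0,"spin":0,"gripper":1},{"x":0,"y":0,"z":0,"spin":0,"gripper":1},{"x":0,"y":0,"z":0,"spin":0,"gripper":1},{"x":0,"y":0,"z":0,"spin":0,"gripper":1},{"x":0,"y":0,"z":0,"spin":0,"gripper":1}]}}

```text
time: 91.5
eef_pos: [0.6085, -0.0695, 0.0606]
tcp_rot: [0.74, 0.673, 0.003, -0.003]
contact_force: [3.3, 17.0, 2.0]
opening: 0.002
finger_force: 0.0
```

```bash
python3 st.py
```

```text
91.7 yaw,z,q6eff,F,tz [-5.4660e+00  6.0613e+01 -3.0000e-03  3.0620e+00  1.6192e+01  1.8210e+00
 -6.0000e-03] sd [0.014 0.443]
```

Request:
{"api": "step_arm", "payload": {"commands": [{"x":-2,"y":0,"z":0,"spin":0,"gripper":1},{"x":-1,"y":0,"z":0,"spin":0,"gripper":1},{"x":-1,"y":0,"z":0,"spin":0,"gripper":1},{"x":0,"y":0,"z":0,"spin":0,"gripper":1},{"x":0,"y":0,"z":0,"spin":0,"gripper":1},{"x":0,"y":0,"z":0,"spin":0,"gripper":1},{"x":0,"y":0,"z":0,"spin":0,"gripper":1},{"x":0,"y":0,"z":0,"spin":0,"gripper":1},{"x":0,"y":0,"z":0,"spin":0,"gripper":1},{"x":0,"y":0,"z":0,"spin":0,"gripper":1}]}}

```text
time: 92.7
eef_pos: [0.6085, -0.0697, 0.0607]
tcp_rot: [0.74, 0.672, 0.006, -0.005]
contact_force: [5.5, 28.8, 2.7]
opening: -0.001
finger_force: 0.0
```

```bash
python3 st.py;python3 - <<'E'
from h import *
c=cam('scene');save(c,'s3.png',(230,200,350,290),6)
E
```

```text
92.9 yaw,z,q6eff,F,tz [-5.5150e+00  6.0673e+01  1.1000e-02  5.2220e+00  2.7951e+01  2.6360e+00
 -5.0000e-03] sd [0.017 0.35 ]
```

View pics/s3.png

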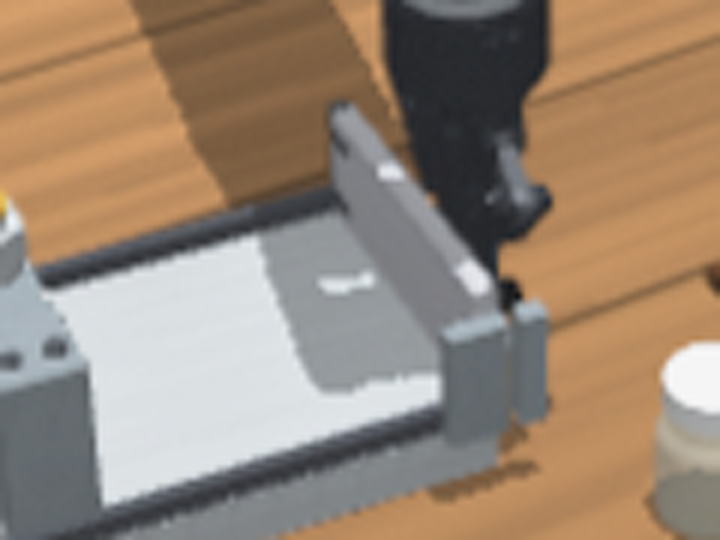

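The door stands across the feed end at its catch post (470,320), hard on its stop at 28 N. I'll back off, rise clear and check.

Request:
{"api": "step_arm", "payload": {"commands": [{"x":10,"y":0,"z":0,"spin":0,"gripper":1},{"x":20,"y":0,"z":0,"spin":0,"gripper":1},{"x":20,"y":0,"z":0,"spin":0,"gripper":1},{"x":0,"y":0,"z":-30,"spin":0,"gripper":1},{"x":0,"y":0,"z":-45,"spin":0,"gripper":1},{"x":0,"y":0,"z":-45,"spin":0,"gripper":1},{"x":0,"y":0,"z":-45,"spin":0,"gripper":1},{"x":0,"y":0,"z":-30,"spin":0,"gripper":1},{"x":0,"y":0,"z":0,"spin":0,"gripper":1},{"x":0,"y":0,"z":0,"spin":0,"gripper":1}]}}

```text
time: 93.95
eef_pos: [0.6125, -0.0293, 0.2563]
tcp_rot: [0.74, 0.673, 0.0, 0.001]
contact_force: [0.0, -0.5, -2.1]
opening: -0.002
finger_force: 0.0
```

```bash
python3 - <<'E'
from h import *
c=cam('scene');save(c,'s4.png',(200,180,500,330),2.6)
c=cam('wrist');P=cloud(c)
m=(abs(P[...,2]-.091)<.004)&(P[...,0]<.70)&(P[...,0]>.46)&(P[...,1]>-.13)&(P[...,1]<.0);q=P[m][:,:2].astype(np.float32)
r=cv2.minAreaRect(q);print('door',len(q),r)
q=q[q[:,0]<.655];print('door fit',cv2.fitLine(q,cv2.DIST_HUBER,0,.01,.01).ravel(), get_state()['eef_pos'])
m=(P[...,2]>.16)&(P[...,2]<.2)&(np.hypot(P[...,0]-.562,P[...,1]+.29)<.03);print('head',m.sum(),np.percentile(P[m][:,2],[90,99]) if m.any() else '')
c=cam('top');P=cloud(c)
st=(P[...,2]>.015)&(P[...,2]<.066)&(P[...,0]>.36)&(P[...,0]<.56)&(P[...,1]>.27)&(P[...,1]<.49)&(c['color'].min(2)>100)
n,l,s,cen=cv2.connectedComponentsWithStats(st.astype(np.uint8))
for i in range(1,n):
    if s[i,4]>15:print('stone',P[l==i].mean(0).round(3))
E
```

```text
door 2350 ((0.589552640914917, -0.09844236075878143), (0.04871578514575958, 0.1971389502286911), 88.54337310791016)
door fit [ 0.9949785  -0.10008901  0.5748303  -0.08485246] [ 0.61134399 -0.02896979  0.25336431]
head 0 
stone [0.516 0.302 0.031]
stone [0.446 0.412 0.034]
```

View pics/s4.png

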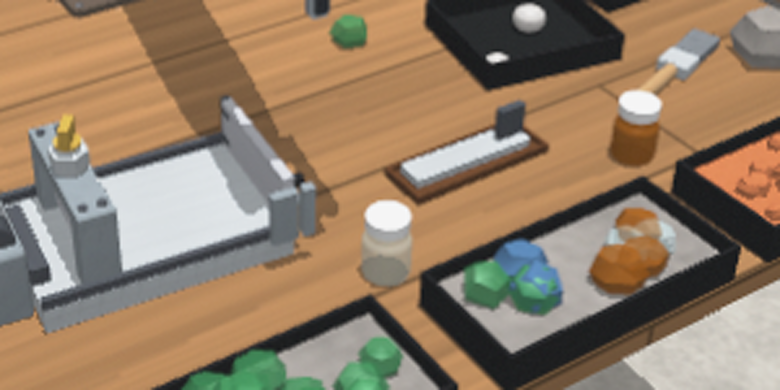

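The last view shows the door shut across the feed end, the blade flat in its rest at (470,160) and both pebbles in the tray, one at (530,18) and one low against the near wall at (497,57). Jars, lumps and brush are in place. The measured door angle matches shut, so I'm handing it in.

```bash
python3 -c "
from plant import *
print(sign_off())"
```

```text
the job is handed in; nothing more can be done
None
```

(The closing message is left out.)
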